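Spread washed printed knobs in the drying tray, lock it in and start the blower

ROBOT

A 7-joint arm with a two-finger parallel gripper is mounted at the origin on the work surface. World frame = base frame: x ahead of the robot, y to its left, z up, the work surface at z = 0. Lengths are in m, angles in rad, forces in N, time in s.
With the tool pointing down it reaches from about 0.4 to 0.9 m from the base axis. Payload 5.5 kg.
Tool frame: the origin (TCP) lies at the centre of the arm's flange, where the gripper is bolted on; the fingertips stand manip.tip_reach ahead of it and the grasp point (between the pads) lies 155 mm ahead of it (manip.tip_reach is the distance from the TCP to the fingertips, in m); y points along the fingers, x is the direction in which the jaws open and shut, and the axes are right-handed (so a half turn about y gives the same grasp; the last joint's range is limited). The gripper opens to 85 mm and grips with 20 to 120 N. Pads are 22 mm wide; open, the fingers measure 114 mm over their backs; the gripper's body (76 mm by 85 mm) begins 54 mm behind the grasp point. The pads swing forward as they close: fully open they stand 13 mm farther back than shut.
Start: joints at [1.454, 0.501, -0.427, 1.55, 0.221, 1.138, -0.21], TCP at [0.241, -0.604, 0.405] pointing down, gripper open.
Joint ranges: [-2.88, 2.88], [-0.31, 2.03], [-1.54, 1.56], [0.2, 2.42], [-1.41, 4.55], [0.19, 2.02], [-2.57, 2.57]. Speed limits (rad/s): [2.57, 2.57, 3.14, 3.14, 3.14, 3.14, 3.14].

INTERFACE

Orientations are given as a unit quaternion [x, y, z, w].
In Python, from station import manip gives the robot as it stands.
- The arm moves only by the tool play_rows, never from a script. Its argument "moves" is a list of rows, each a list of 5 numbers: the closure in counts, from 0 (fully open) to 255 (shut), then the shift along the tool's x, y, z in mm, then the turn about the tool's y in degrees. A call has 1 to 20 rows; each row shifts and turns the commanded pose from where the row before left it, along the tool's axes as they then stand; what a row does not reach is not made up. A row lasts 1/8 s, in which the tool goes at most 62.5 mm and 10.7 degrees, less where a joint would pass 70% of its speed; a pose out of reach is approached as far as the arm can. A call with a gripper value outside its range is refused whole. The fingers move at their own pace and stop on an object; "force" is the grip in N (left out, the last holds). Time passes only in rows, so rows that do not move let the fingers close. It gives the time, the measured TCP pose, the force and the opening at its end, in the units of the state.
- manip.state(): the state, without advancing time (a new reading comes with each control period).
- manip.get_image(name): name is "scene" or "top"; returns (picture, depth): 480x640x3 uint8, red, green, blue; 480x640 float32, m along the optical axis (not along the pixel's ray), 0 where there is no reading.
- manip.camera_params(name): a dict with "intrinsics" (3x3 intrinsics, pixels), "cam_to_world" (4x4, takes a point from camera to world coordinates). Camera axes: x right, y down, z forward; pixel columns grow to the right and rows downward; lengths in m; the calibration is good to about 2 mm. A picture is of the moment at which its call begins. camera_params takes no time and is no camera call.
- manip.sign_off(): hands the job in, once; it reports no verdict.
Trained networks look in the newest picture that a camera, given by its name, has taken for a name from the list of things; names that differ only in an ending like _2 or _b are one class to them, and where a whole thing is asked for, a point or a joint stands for the part that bears it (a point fixed in the world has none). Each returns a list of dicts, best first, with "p" (0 to 1); they miss things now and then, are a little off and sometimes report something else, mostly with a low value. They report only what shows in the picture. A call takes as long as a camera call. They do not tell look-alikes from the thing itself.
- manip.boxes_of(camera, label): "rect" ([centre column, centre row, width, height] in pixels, round what is visible of it).
- manip.cut_out(camera, label): "pixels" (480x640 bool, what is visible of it) and "rect" ([centre column, centre row, width, height] in pixels, round what is visible of it).
The state is a dict: "time": time; "qpos": joint angles; "joint_vel": joint speeds; "tau": joint torques, N m; "tool_pos": TCP position; "eef_rot": TCP orientation; "wrist_force": force on the tool from outside, world axes, zero at the start; "torque": the same for the moment, N m; "finger_gap": finger opening in m.
Only numpy, scipy, OpenCV 4.12 (cv2) and the standard library are available. Lean on these libraries where they do the work, as an engineer would, in place of code of your own. Each camera call takes 0.05 s, during which the arm holds its last target.

TASK

Spread the heap of printed knobs over the whole drying tray in one even layer: every knob on the tray's floor, a clear gap of at least 15 mm between any two, and at least one in each quarter of the tray. Only then push the tray fully home against the blower, swing the red catch all the way across its front to lock it, and flip the green switch on, in that order. At the end the knobs must still lie spread out in the tray; leave the glue, spool, carton, cup and scraper where they are.

Things in the scene. Friction and masses are not known exactly. Their poses are not given: they have to be found in the camera images.
- knob0_c (a point): centre (half-way up) of an orange 3D-printed knob: an upright round piece 34 mm in diameter, 26 mm tall, 25 g, axis = its z. One of up to eight identical pieces (some are absent: None) heaped in the tray at the start, one or two of them sometimes on top of others
- knob1_c (a point): centre (half-way up) of a green 3D-printed knob: an upright round piece 34 mm in diameter, 26 mm tall, 25 g, axis = its z. One of up to eight identical pieces (some are absent: None) heaped in the tray at the start, one or two of them sometimes on top of others
- knob2_c (a point): centre (half-way up) of a cream-white 3D-printed knob: an upright round piece 34 mm in diameter, 26 mm tall, 25 g, axis = its z. One of up to eight identical pieces (some are absent: None) heaped in the tray at the start, one or two of them sometimes on top of others
- knob3_c (a point): centre (half-way up) of an orange 3D-printed knob: an upright round piece 34 mm in diameter, 26 mm tall, 25 g, axis = its z. One of up to eight identical pieces (some are absent: None) heaped in the tray at the start, one or two of them sometimes on top of others
- knob4_c (a point): centre (half-way up) of a green 3D-printed knob: an upright round piece 34 mm in diameter, 26 mm tall, 25 g, axis = its z. One of up to eight identical pieces (some are absent: None) heaped in the tray at the start, one or two of them sometimes on top of others
- knob5_c (a point): centre (half-way up) of a cream-white 3D-printed knob: an upright round piece 34 mm in diameter, 26 mm tall, 25 g, axis = its z. One of up to eight identical pieces (some are absent: None) heaped in the tray at the start, one or two of them sometimes on top of others
- knob6_c (a point): centre (half-way up) of an orange 3D-printed knob: an upright round piece 34 mm in diameter, 26 mm tall, 25 g, axis = its z. One of up to eight identical pieces (some are absent: None) heaped in the tray at the start, one or two of them sometimes on top of others
- knob7_c (a point): centre (half-way up) of a green 3D-printed knob: an upright round piece 34 mm in diameter, 26 mm tall, 25 g, axis = its z. One of up to eight identical pieces (some are absent: None) heaped in the tray at the start, one or two of them sometimes on top of others
- tray_floor (a point): centre of the tray's inner floor (its top face). The black tray is 160 (x) x 200 (y) mm inside, walls 5 mm thick and only 11 mm high above the floor; x points along the slide towards the white blower box, y along the front of the tray, z up. It moves with the tray. The blower box (top 65 mm above the table) stands close behind the tray's home position
- tray_tab (a point): middle of the top edge of the yellow push tab on the outside of the tray's front (-x) wall: an upright plate 8 mm thick (x), 60 mm wide (y); top edge 54 mm above the table and 35 mm above the tray's floor (24 mm above the wall), the tab reaches 40 mm down from there; open space in front of it
- tray (a joint): slide of the tray along its own +x towards the blower: 0 = pulled right out, 0.070 m = fully home at the end stop. Friction about 3 N; stays where left
- catch (a joint): red swivel catch on a vertical hinge: about 0 = bar points away from the blower (tray's -x), beside the tray; grows counter-clockwise seen from above; 1.571 rad = end stop, bar lies across the front of the tray when it is home (locked). Range from -0.4. Friction about 0.06 N m; stays where left
- catch_pivot (a point): the hinge axis of the catch, 20 mm above the table; its axes are parallel to the tray's
- catch_pin (a point): centre of the catch's black upright finger pin, 65 mm from the hinge axis, 14 mm in diameter, its top 12 mm above this point and 34 mm of it below, down to the bar (46 mm tall, top 76 mm above the table)
- switch (a joint): green toggle lever on a small grey block on the station's right-hand side: 0 = off, leaning away from the blower (tray's -x), 1.0 rad = on, leaning towards the blower (tray's +x); stays where left
- switch_tip (a point): the free tip of the green toggle lever (centre of its 26 mm green ball; 50 mm from the lever's hinge, which runs along the tray's y; friction about 0.06 N m, so a light push on the ball moves it)
- glue: white glue bottle, 48 mm across, 130 mm tall; a bystander, origin at the centre of its underside, leave it alone
- spool: yellow tape spool lying flat, 90 mm across, 30 mm high; a bystander, origin at the centre of its underside, leave it alone
- carton: plain cardboard carton 90 x 130 x 50 mm; a bystander, origin at the centre of its underside, leave it alone
- cup: blue ceramic cup, 72 mm across, 85 mm tall; a bystander, origin at the centre of its underside, leave it alone
- scraper: spatula-shaped print scraper, 170 mm long, lying across the top of the white blower box behind the tray; a bystander, origin at the centre of its underside, leave it alone
Mind the look-alikes: they are no part of the job. Leave any blue or purple look-alike of the part that bears knob6_c alone.

How it is judged:
On the way, in this order (a step that is already met when the one before it is completed fails the run):
1. all knobs are spread in one layer over the tray (x of knob0_c in the frame of tray_floor between -0.08 and 0.08 m and y of knob0_c in the frame of tray_floor between -0.1 and 0.1 m and z of knob0_c in the frame of tray_floor between 0.005 and 0.024 m and x of knob1_c in the frame of tray_floor between -0.08 and 0.08 m and y of knob1_c in the frame of tray_floor between -0.1 and 0.1 m and z of knob1_c in the frame of tray_floor between 0.005 and 0.024 m and x of knob2_c in the frame of tray_floor between -0.08 and 0.08 m and y of knob2_c in the frame of tray_floor between -0.1 and 0.1 m and z of knob2_c in the frame of tray_floor between 0.005 and 0.024 m and x of knob3_c in the frame of tray_floor between -0.08 and 0.08 m and y of knob3_c in the frame of tray_floor between -0.1 and 0.1 m and z of knob3_c in the frame of tray_floor between 0.005 and 0.024 m and x of knob4_c in the frame of tray_floor between -0.08 and 0.08 m and y of knob4_c in the frame of tray_floor between -0.1 and 0.1 m and z of knob4_c in the frame of tray_floor between 0.005 and 0.024 m and x of knob5_c in the frame of tray_floor between -0.08 and 0.08 m and y of knob5_c in the frame of tray_floor between -0.1 and 0.1 m and z of knob5_c in the frame of tray_floor between 0.005 and 0.024 m and x of knob6_c in the frame of tray_floor between -0.08 and 0.08 m and y of knob6_c in the frame of tray_floor between -0.1 and 0.1 m and z of knob6_c in the frame of tray_floor between 0.005 and 0.024 m and x of knob7_c in the frame of tray_floor between -0.08 and 0.08 m and y of knob7_c in the frame of tray_floor between -0.1 and 0.1 m and z of knob7_c in the frame of tray_floor between 0.005 and 0.024 m and horizontal distance between each of knob1_c, knob2_c, knob3_c, knob4_c, knob5_c, knob6_c, knob7_c and knob0_c above 0.045 m and horizontal distance between each of knob2_c, knob3_c, knob4_c, knob5_c, knob6_c, knob7_c and knob1_c above 0.045 m and horizontal distance between each of knob3_c, knob4_c, knob5_c, knob6_c, knob7_c and knob2_c above 0.045 m and horizontal distance between each of knob4_c, knob5_c, knob6_c, knob7_c and knob3_c above 0.045 m and horizontal distance between each of knob5_c, knob6_c, knob7_c and knob4_c above 0.045 m and horizontal distance between each of knob6_c, knob7_c and knob5_c above 0.045 m and horizontal distance between knob7_c and knob6_c above 0.045 m and ((x of knob0_c in the frame of tray_floor below 0 m and y of knob0_c in the frame of tray_floor below 0 m) or (x of knob1_c in the frame of tray_floor below 0 m and y of knob1_c in the frame of tray_floor below 0 m) or (x of knob2_c in the frame of tray_floor below 0 m and y of knob2_c in the frame of tray_floor below 0 m) or (x of knob3_c in the frame of tray_floor below 0 m and y of knob3_c in the frame of tray_floor below 0 m) or (x of knob4_c in the frame of tray_floor below 0 m and y of knob4_c in the frame of tray_floor below 0 m) or (x of knob5_c in the frame of tray_floor below 0 m and y of knob5_c in the frame of tray_floor below 0 m) or (x of knob6_c in the frame of tray_floor below 0 m and y of knob6_c in the frame of tray_floor below 0 m) or (x of knob7_c in the frame of tray_floor below 0 m and y of knob7_c in the frame of tray_floor below 0 m)) and ((x of knob0_c in the frame of tray_floor below 0 m and y of knob0_c in the frame of tray_floor above 0 m) or (x of knob1_c in the frame of tray_floor below 0 m and y of knob1_c in the frame of tray_floor above 0 m) or (x of knob2_c in the frame of tray_floor below 0 m and y of knob2_c in the frame of tray_floor above 0 m) or (x of knob3_c in the frame of tray_floor below 0 m and y of knob3_c in the frame of tray_floor above 0 m) or (x of knob4_c in the frame of tray_floor below 0 m and y of knob4_c in the frame of tray_floor above 0 m) or (x of knob5_c in the frame of tray_floor below 0 m and y of knob5_c in the frame of tray_floor above 0 m) or (x of knob6_c in the frame of tray_floor below 0 m and y of knob6_c in the frame of tray_floor above 0 m) or (x of knob7_c in the frame of tray_floor below 0 m and y of knob7_c in the frame of tray_floor above 0 m)) and ((x of knob0_c in the frame of tray_floor above 0 m and y of knob0_c in the frame of tray_floor below 0 m) or (x of knob1_c in the frame of tray_floor above 0 m and y of knob1_c in the frame of tray_floor below 0 m) or (x of knob2_c in the frame of tray_floor above 0 m and y of knob2_c in the frame of tray_floor below 0 m) or (x of knob3_c in the frame of tray_floor above 0 m and y of knob3_c in the frame of tray_floor below 0 m) or (x of knob4_c in the frame of tray_floor above 0 m and y of knob4_c in the frame of tray_floor below 0 m) or (x of knob5_c in the frame of tray_floor above 0 m and y of knob5_c in the frame of tray_floor below 0 m) or (x of knob6_c in the frame of tray_floor above 0 m and y of knob6_c in the frame of tray_floor below 0 m) or (x of knob7_c in the frame of tray_floor above 0 m and y of knob7_c in the frame of tray_floor below 0 m)) and ((x of knob0_c in the frame of tray_floor above 0 m and y of knob0_c in the frame of tray_floor above 0 m) or (x of knob1_c in the frame of tray_floor above 0 m and y of knob1_c in the frame of tray_floor above 0 m) or (x of knob2_c in the frame of tray_floor above 0 m and y of knob2_c in the frame of tray_floor above 0 m) or (x of knob3_c in the frame of tray_floor above 0 m and y of knob3_c in the frame of tray_floor above 0 m) or (x of knob4_c in the frame of tray_floor above 0 m and y of knob4_c in the frame of tray_floor above 0 m) or (x of knob5_c in the frame of tray_floor above 0 m and y of knob5_c in the frame of tray_floor above 0 m) or (x of knob6_c in the frame of tray_floor above 0 m and y of knob6_c in the frame of tray_floor above 0 m) or (x of knob7_c in the frame of tray_floor above 0 m and y of knob7_c in the frame of tray_floor above 0 m))), for 0.2 s.
2. the tray is pushed fully home (value of joint tray above 0.066 m), for 0.2 s.
3. the catch is turned across the tray's front (value of joint catch above 1.45 rad), for 0.2 s.
4. the blower is switched on (value of joint switch above 0.85 rad), for 0.2 s.
At the end, for the whole second after the job is handed in: Every present knob rests on the tray's floor inside its walls (none on top of another), all centres at least 45 mm apart, at least one knob in each quarter of the tray, at rest; tray joint above 0.066 m, catch above 1.45 rad, switch above 0.85 rad; nothing held (all of step 1 and linear speed of each of knob0, knob1, knob2, knob3, knob4, knob5, knob6, knob7 below 0.02 m/s and value of joint tray above 0.066 m and value of joint catch above 1.45 rad and value of joint switch above 0.85 rad); the robot touches nothing.
It fails at once if the catch is turned across before the tray is home (value of joint catch above 0.8 rad and value of joint tray below 0.055 m).
It fails at once if the blower is switched on before the catch is locked (value of joint switch above 0.85 rad and value of joint catch below 1.2 rad).
It fails at once if a bystander is pushed more than 30 mm from its place (distance of any of glue, spool, carton, cup, scraper from where it was at the start of the episode above 0.03 m).
Of knob2, knob3, knob4, knob5, knob6, knob7 only 5 to 6 are there at a start; the rules pass over those that are not, and their reading is None.
At some moment in a run one of knob0, knob1, knob2, knob3, knob4, knob5, knob6, knob7 may be knocked a few centimetres aside while the robot is not near it.
Once in a run the grip may slacken for a moment while it holds something.
It also fails if it takes over 208 s, if anything falls off the work surface, if the arm or the gripper's body presses on something with over 40 N, if the wrist force passes 120 N, or if a joint passes its speed limit or range.

## Working session

There is one attempt and no reset: what is moved stays moved. The work goes in short steps, Python scripts to look and compute and a tool call to move; the robot and the scene stay as the last step left them, time stands still between calls to the robot, and variables do not carry over. Pictures are saved under pics/ and viewed, and the job is handed in when it is done.

Besides the shell and the picture viewer there is one more tool, called after "Emit:" by a JSON object that holds its "name" and its "arguments", one argument or row to a line. play_rows: Moves the arm, as the interface text tells. Its arguments: {"type":"object","properties":{"moves":{"type":"array","items":{"type":"array","items":{"type":"number"}}},"force":{"type":"number"}},"required":["moves"]}

```bash
mkdir -p pics; ls
python3 - <<'E'
from station import manip
import cv2,numpy as np
print(manip.state()); print(manip.tip_reach)
for n in ["scene","top"]:
    im,d=manip.get_image(n); cv2.imwrite(f"pics/{n}0.png",im[:,:,::-1]); 
    p=manip.camera_params(n); print(n,p)
E
```

```text
pics
{'time': 0.0, 'qpos': array([ 1.45420029,  0.50185113, -0.42682291,  1.55148979,  0.22080082,
        1.13831534, -0.21029616]), 'joint_vel': array([-0.00057109, -0.00024497, -0.00011111, -0.00028315,  0.00085367,
       -0.00069969, -0.00058318]), 'tau': array([ 1.50033993e-03, -5.69519377e+01, -5.81619143e+00, -2.80942136e+01,
        1.04787803e-02,  1.18835122e-02, -1.21729536e-05]), 'tool_pos': array([ 0.24080113, -0.60334668,  0.40364321]), 'eef_rot': array([-0.58499158,  0.39717529, -0.39603357,  0.58582766]), 'wrist_force': array([-0.4024429 , -0.4341573 ,  0.35756351]), 'torque': array([-0.00790757,  0.02068051, -0.00459506]), 'finger_gap': 0.08561924608695701}
0.1734
scene {'intrinsics': array([[490.84915518,   0.        , 308.68846765],
       [  0.        , 490.84915518, 239.46594502],
       [  0.        ,   0.        ,   1.        ]]), 'cam_to_world': array([[-0.03266169,  0.74796955, -0.66292893,  1.2305827 ],
       [ 0.99933753,  0.0137863 , -0.03368131,  0.03792859],
       [-0.01605325, -0.66358985, -0.74792433,  0.84576574],
       [ 0.        ,  0.        ,  0.        ,  1.        ]])}
top {'intrinsics': array([[576.12675029,   0.        , 324.83789526],
       [  0.        , 576.12675029, 244.70744803],
       [  0.        ,   0.        ,   1.        ]]), 'cam_to_world': array([[ 3.12797794e-04, -9.91259758e-01,  1.31924202e-01,
         3.68552166e-01],
       [-9.99810150e-01, -2.88021088e-03, -1.92709048e-02,
         3.03802958e-04],
       [ 1.94824419e-02, -1.31893128e-01, -9.91072468e-01,
         1.58418489e+00],
       [ 0.00000000e+00,  0.00000000e+00,  0.00000000e+00,
         1.00000000e+00]])}
```

View pics/scene0.png

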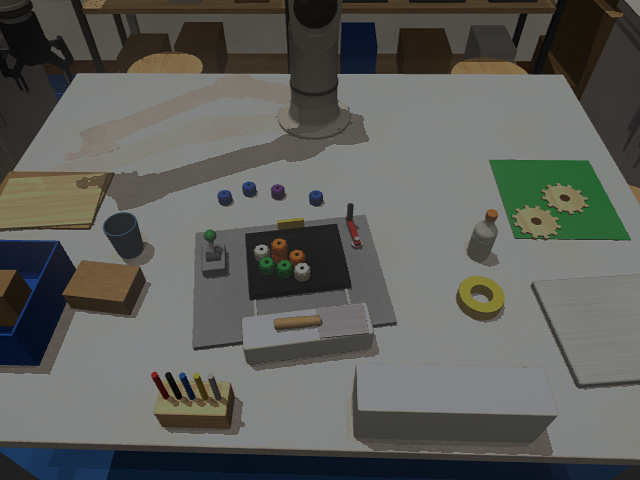

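View pics/top0.png

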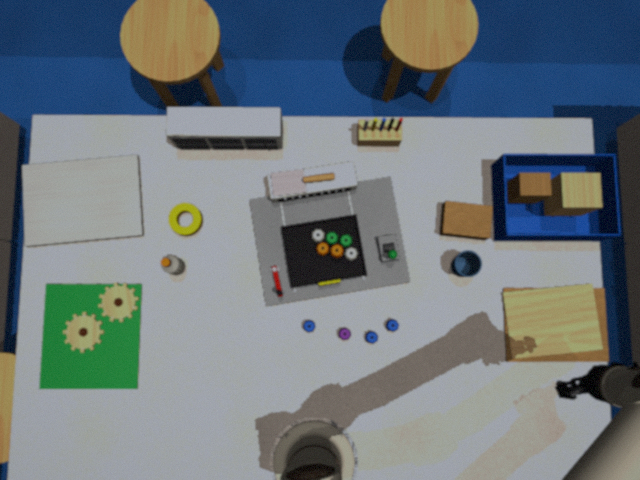

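```bash
cat > h.py <<'E'
import cv2,numpy as np
from station import manip
def snap(n):
    im,d=manip.get_image(n); return im,d
def pw(n,d):
    p=manip.camera_params(n);K=p["intrinsics"];T=p["cam_to_world"]
    v,u=np.mgrid[0:480,0:640]
    P=np.stack([(u-K[0,2])/K[0,0]*d,(v-K[1,2])/K[1,1]*d,d],-1)
    return P@T[:3,:3].T+T[:3,3]
def crop(im,u0,v0,u1,v1,s,f):
    c=cv2.resize(im[v0:v1,u0:u1],None,fx=s,fy=s,interpolation=cv2.INTER_CUBIC); cv2.imwrite(f,c[:,:,::-1])
E
python3 - <<'E'
from h import *
im,d=snap("scene"); np.savez("s0.npz",im=im,d=d); crop(np.clip(im*1.6,0,255).astype(np.uint8),180,180,400,360,3,"pics/sc1.png")
im,d=snap("top"); np.savez("t0.npz",im=im,d=d); crop(np.clip(im*1.6,0,255).astype(np.uint8),240,150,420,350,3,"pics/tc1.png")
E
```

```text
(no output)
```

View pics/sc1.png

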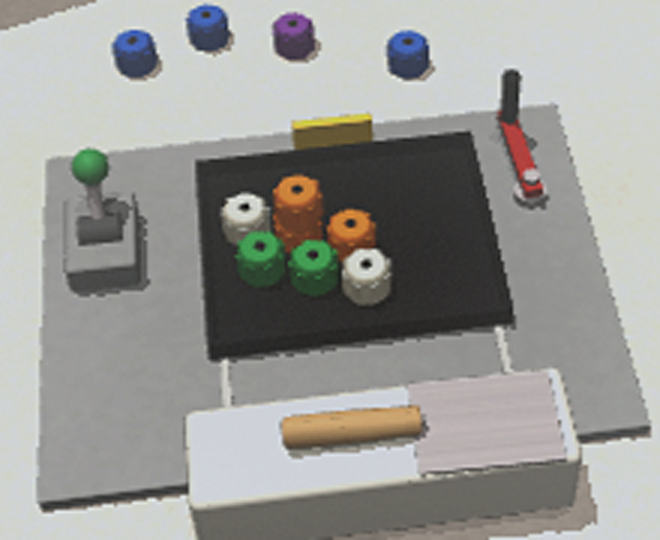

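View pics/tc1.png

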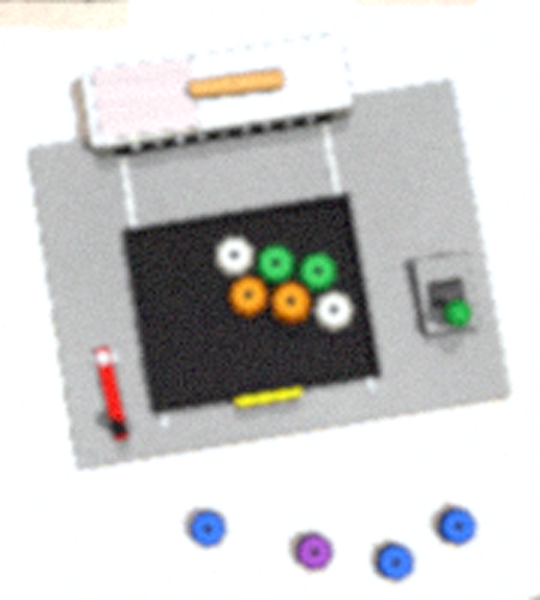

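Run:
```python
from h import *
from scipy.spatial.transform import Rotation as R
s=manip.state(); print(R.from_quat(s["eef_rot"]).as_matrix().round(3))
for n,f in [("top","t0.npz"),("scene","s0.npz")]:
    z=np.load(f); im,d=z["im"],z["d"]; P=pw(n,d); hsv=cv2.cvtColor(im,cv2.COLOR_RGB2HSV)
    # table level check
    print(n,"table z",np.median(P[300:330,250:280,2]) if n=="top" else np.median(P[160:180,420:460,2]))
    for lab in ["knob0_c","tray_floor","tray_tab","catch_pin","catch","switch_tip","glue"]:
        r=manip.cut_out(n,lab)
        for k in r:
            if k["p"]<0.3: continue
            m=k["pixels"]&(d>0); q=P[m]
            if len(q)==0: continue
            hi=q[q[:,2]>np.percentile(q[:,2],90)-0.004]
            print(lab,round(k["p"],2),np.round(k["rect"],0),"med",np.median(q,0).round(4),"top mid",((hi.min(0)+hi.max(0))/2).round(4), "zmax",np.percentile(q[:,2],95).round(4))
```

```text
[[ 0.371 -0.     0.929]
 [-0.929  0.001  0.371]
 [-0.001 -1.     0.   ]]
top table z 0.0020104385672632397
tray_floor 0.6 [327. 250.  89.  72.] med [ 0.5478 -0.0169  0.0214] top mid [ 0.5602 -0.0259  0.0502] zmax 0.0348
tray_tab 0.84 [322. 251.  88.  75.] med [ 0.5456 -0.014   0.0213] top mid [ 0.5599 -0.0259  0.046 ] zmax 0.0338
catch_pin 0.66 [277. 282.   9.  33.] med [0.4764 0.1011 0.034 ] top mid [0.4457 0.0932 0.078 ] zmax 0.0789
catch 0.73 [278. 280.  10.  31.] med [0.4763 0.0991 0.0343] top mid [0.4457 0.093  0.0788] zmax 0.0797
switch_tip 0.36 [332. 234. 157. 147.] med [ 0.6006 -0.0388  0.0165] top mid [ 0.6184 -0.0512  0.0705] zmax 0.0651
glue 0.64 [172. 265.  32.  20.] med [0.5144 0.3672 0.0852] top mid [0.517  0.3766 0.1328] zmax 0.1327
scene table z 0.0010676018850242497
knob0_c 0.42 [278. 260.  12.   5.] med [ 0.5695 -0.062   0.0385] top mid [ 0.5682 -0.0611  0.0431] zmax 0.045
tray_floor 0.79 [298. 258. 109.  82.] med [ 0.5582 -0.0096  0.0207] top mid [ 0.5594 -0.0257  0.049 ] zmax 0.0341
tray_floor 0.33 [296. 285. 208. 161.] med [ 0.6325 -0.0416  0.0158] top mid [ 0.62
[... 196 characters left out ...]
2039  0.0808] top mid [ 0.5458 -0.2048  0.0899] zmax 0.0914
catch_pin 0.67 [353. 224.  16.  44.] med [0.4626 0.0962 0.0336] top mid [0.4444 0.091  0.0739] zmax 0.076
catch 0.71 [352. 224.  20.  38.] med [0.462  0.0964 0.0335] top mid [0.4456 0.0911 0.0721] zmax 0.0755
catch 0.34 [302. 271.  15.  20.] med [ 0.6083 -0.0104  0.0435] top mid [ 0.6022 -0.0094  0.0467] zmax 0.0476
switch_tip 0.59 [213. 241.  15.  26.] med [ 0.5523 -0.2037  0.0823] top mid [ 0.5458 -0.2048  0.09  ] zmax 0.0914
glue 0.94 [484. 237.  34.  53.] med [0.5308 0.3689 0.071 ] top mid [0.5182 0.375  0.1267] zmax 0.1297
glue 0.35 [125. 234.  43.  46.] med [ 0.526  -0.4033  0.0584] top mid [ 0.5194 -0.4047  0.0851] zmax 0.086
```

```bash
cat >> h.py <<'E'
def black_rect(n,im,P):
    # tray outline: dark pixels
    g=im.max(2); m=((g<45)&(P[...,0]>0.4)&(P[...,0]<0.8)&(abs(P[...,1])<0.25)&(P[...,2]<0.06)).astype(np.uint8)
    return m
def top_layer(n,lo,hi,P,m):
    return m&(P[...,2]>lo)&(P[...,2]<hi)
def masks(im):
    h=cv2.cvtColor(im,cv2.COLOR_RGB2HSV); H,S,V=h[...,0],h[...,1],h[...,2]
    return dict(orange=(H>4)&(H<20)&(S>150)&(V>60),green=(H>50)&(H<80)&(S>120)&(V>40),white=(S<70)&(V>90),
      yellow=(H>22)&(H<34)&(S>140),red=((H<4)|(H>174))&(S>150)&(V>60),blue=(H>105)&(H<150)&(S>100)&(V>50))
E
python3 - <<'E'
from h import *
for n,f in [("top","t0.npz"),("scene","s0.npz")]:
    z=np.load(f); im,d=z["im"],z["d"]; P=pw(n,d); M=masks(im)
    print(n)
    for c in ["orange","green","white","yellow","red","blue"]:
        m=M[c]&(P[...,0]>0.3)&(P[...,0]<0.72)&(abs(P[...,1])<0.24)&(P[...,2]>(0.03 if c=="white" else 0.012))
        k,l,st,ce=cv2.connectedComponentsWithStats(m.astype(np.uint8))
        for i in range(1,k):
            if st[i,4]<12: continue
            q=P[l==i]; t=q[q[:,2]>np.percentile(q[:,2],90)-0.006]
            print(c,ce[i].round(0),st[i,4],"zp90",np.percentile(q[:,2],[10,50,90]).round(3),"topmid",((np.percentile(t,3,0)+np.percentile(t,97,0))/2).round(4),"ext",(np.percentile(t,97,0)-np.percentile(t,3,0)).round(3))
    m=black_rect(n,im,P); k,l,st,ce=cv2.connectedComponentsWithStats(m); i=1+np.argmax(st[1:,4])
    q=P[l==i].astype(np.float32); r=cv2.minAreaRect(q[:,:2]*1000); print("black",r, np.median(q[:,2]))
E
```

```text
top
orange [330. 249.] 296 zp90 [0.024 0.049 0.075] topmid [ 0.557  -0.0586  0.0739] ext [0.026 0.026 0.01 ]
green [339. 239.] 272 zp90 [0.028 0.044 0.049] topmid [ 0.5914 -0.065   0.0481] ext [0.033 0.065 0.009]
green [392. 254.] 56 zp90 [0.084 0.091 0.096] topmid [ 0.5446 -0.2033  0.0935] ext [0.013 0.018 0.007]
white [289. 193.] 336 zp90 [0.059 0.067 0.073] topmid [0.7109 0.0616 0.0711] ext [0.018 0.102 0.008]
white [318. 235.] 115 zp90 [0.04  0.045 0.051] topmid [ 0.6007 -0.0098  0.0492] ext [0.025 0.029 0.009]
white [388. 242.] 211 zp90 [0.035 0.039 0.043] topmid [ 0.5724 -0.2012  0.0413] ext [0.058 0.05  0.009]
white [351. 253.] 110 zp90 [0.042 0.046 0.052] topmid [ 0.5509 -0.0988  0.0504] ext [0.022 0.025 0.009]
white [384. 259.] 20 zp90 [0.037 0.04  0.044] topmid [ 0.5369 -0.1915  0.0421] ext [0.008 0.015 0.007]
white [273. 269.] 25 zp90 [0.032 0.036 0.04 ] topmid [0.5082 0.1082 0.0382] ext [0.011 0.011 0.007]
yellow [329. 281.] 93 zp90 [0.031 0.055 0.06 ] topmid [ 0.4488 -0.0355  0.4397] ext [0.063 0.06  0.771]
red [277. 281.] 78 zp90 [0.028 0.033 0.038] topmid [0.475  0.099
[... 1834 characters left out ...]
 [0.053 0.055 0.057] topmid [ 0.472  -0.0407  0.055 ] ext [0.011 0.052 0.006]
red [352. 229.] 82 zp90 [0.03  0.032 0.034] topmid [0.4761 0.098  0.0321] ext [0.043 0.017 0.005]
blue [248. 186.] 80 zp90 [0.024 0.027 0.029] topmid [ 0.3279 -0.1542  0.0272] ext [0.026 0.026 0.007]
blue [277. 188.] 55 zp90 [0.025 0.027 0.029] topmid [ 0.3363 -0.0825  0.0273] ext [0.02  0.024 0.005]
blue [224. 194.] 82 zp90 [0.023 0.027 0.029] topmid [ 0.3599 -0.2109  0.0266] ext [0.026 0.026 0.007]
blue [315. 195.] 84 zp90 [0.024 0.027 0.029] topmid [0.3579 0.0129 0.0265] ext [0.025 0.027 0.007]
black ((558.7869873046875, -23.793060302734375), (175.1226348876953, 212.69558715820312), 9.567636489868164) 0.02061422
```

```bash
cat >> h.py <<'E'
from scipy.spatial.transform import Rotation as R
TC=np.array([0.559,-0.025]); TY=np.deg2rad(9.6)
ex=np.array([np.cos(TY),np.sin(TY)]); ey=np.array([-np.sin(TY),np.cos(TY)])
def t2w(x,y): return TC+x*ex+y*ey
def w2t(p): q=np.array(p)-TC; return np.array([q@ex,q@ey])
def go(wp,tipz,yaw=None,st=None):
    """print tool-frame moves from measured pose: turn first, then shifts"""
    s=st or manip.state(); Rm=R.from_quat(s["eef_rot"]).as_matrix(); p=s["tool_pos"]
    phi=np.degrees(np.arctan2(Rm[1,0],Rm[0,0])); dphi=0
    if yaw is not None:
        dphi=(yaw-phi+90)%180-90
    a=np.radians(phi+dphi); tx=np.array([np.cos(a),np.sin(a)]); tz=np.array([-np.sin(a),np.cos(a)])
    dw=np.array(wp)-p[:2]; 
    print(f"phi {phi:.1f} turn(tool y) {-dphi:.1f}  then x {1000*dw@tx:.1f} z {1000*dw@tz:.1f}  down y {1000*(p[2]-(tipz+manip.tip_reach)):.1f} | tip z now {p[2]-manip.tip_reach:.4f} tilt {np.degrees(np.arccos(-Rm[2,1])):.2f}")
    return dict(tool_pos=np.array([*wp,tipz+manip.tip_reach]),eef_rot=(R.from_euler("z",np.radians(dphi))*R.from_quat(s["eef_rot"])).as_quat())
E
python3 - <<'E'
from h import *
K=dict(Ot=(.5578,-.0595),Ou=(.560,-.061),O2=(.5657,-.0227),G1=(.5865,-.0849),G2=(.5936,-.0482),W1=(.5516,-.100),W2=(.600,-.0104))
for k,v in K.items(): print(k,(w2t(v)*1000).round(0))
for s in [(-52,62),(-52,0),(-52,-62),(0,31),(0,-31),(52,62),(52,0),(52,-62)]: print(s,t2w(s[0]/1000,s[1]/1000).round(4))
print(w2t((.507,.108)),w2t((.544,-.205)))
st=go(K["Ot"],0.12,None)
go(K["Ot"],0.12,99.6)
E
```

```text
Ot [ -7. -34.]
Ou [ -5. -36.]
O2 [7. 1.]
G1 [ 17. -64.]
G2 [ 30. -29.]
W1 [-20. -73.]
W2 [43.  8.]
(-52, 62) [0.4974 0.0275]
(-52, 0) [ 0.5077 -0.0337]
(-52, -62) [ 0.5181 -0.0948]
(0, 31) [0.5538 0.0056]
(0, -31) [ 0.5642 -0.0556]
(52, 62) [0.5999 0.0448]
(52, 0) [ 0.6103 -0.0163]
(52, -62) [ 0.6206 -0.0775]
[-0.02909155  0.13980945] [-0.04480831 -0.17497776]
phi -68.2 turn(tool y) 0.0  then x -387.9 z 496.0  down y 111.3 | tip z now 0.2313 tilt 0.01
phi -68.2 turn(tool y) 12.2  then x -483.7 z 403.1  down y 111.3 | tip z now 0.2313 tilt 0.01
```

Emit:
{"name": "play_rows", "arguments": {
  "moves": [
    [90,0,0,0,6.1],
    [90,0,0,0,6.1],
    [90,-32.2,0,26.9,0],
    [90,-32.2,0,26.9,0],
    [90,-32.2,0,26.9,0],
    [90,-32.2,0,26.9,0],
    [90,-32.2,0,26.9,0],
    [90,-32.2,0,26.9,0],
    [90,-32.2,0,26.9,0],
    [90,-32.2,0,26.9,0],
    [90,-32.2,0,26.9,0],
    [90,-32.2,0,26.9,0],
    [90,-32.2,0,26.9,0],
    [90,-32.2,0,26.9,0],
    [90,-32.2,0,26.9,0],
    [90,-32.2,0,26.9,0],
    [90,-32.2,0,26.9,0],
    [90,0,20,0,0],
    [90,0,0,0,0]
  ],
  "force": 20
}}

```text
time: 3.28
tool_pos: [0.5581, -0.06, 0.3834]
eef_rot: [0.541, -0.457, 0.455, -0.54]
wrist_force: [-0.4, 0.3, 0.4]
finger_gap: 0.0554
```

Emit:
{"name": "play_rows", "arguments": {
  "moves": [
    [90,0,40,0,0],
    [90,0,40,0,0],
    [90,0,30,0,0],
    [90,0,25,0,0],
    [90,0,15,0,0],
    [90,0,8,0,0],
    [90,0,0,0,0]
  ]
}}

```text
time: 4.15
tool_pos: [0.5588, -0.0606, 0.2269]
eef_rot: [0.54, -0.457, 0.457, -0.54]
wrist_force: [0.7, -0.4, 0.9]
finger_gap: 0.0555
```

Run:
```python
from h import *
print(manip.state()["tool_pos"],manip.state()["wrist_force"])
im,d=snap("scene"); crop(np.clip(im*1.6,0,255).astype(np.uint8),180,150,400,330,3,"pics/sc2.png")
```

```text
[ 0.5587913  -0.06055203  0.22690868] [ 0.70786293 -0.36499083  0.92207997]
```

View pics/sc2.png

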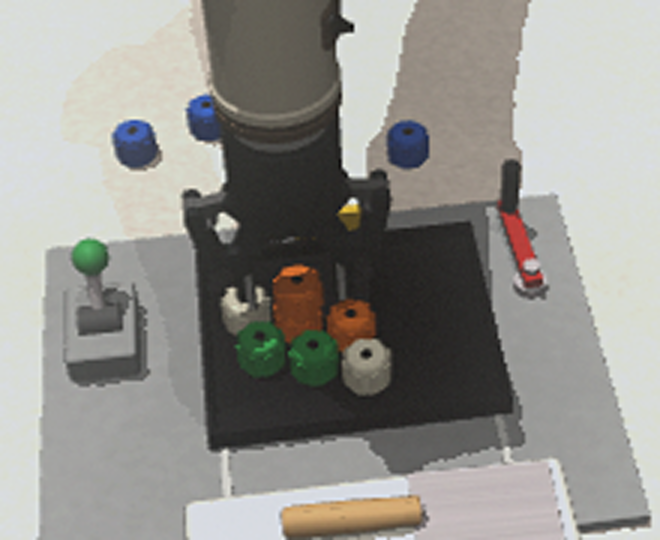

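Emit:
{"name": "play_rows", "arguments": {
  "moves": [
    [180,0,0,0,0],
    [180,0,0,0,0],
    [180,0,0,0,0],
    [180,0,0,0,0],
    [180,0,-10,0,0],
    [180,0,-20,0,0],
    [180,0,-25,0,0],
    [180,0,0,0,0]
  ],
  "force": 25
}}

```text
time: 5.2
tool_pos: [0.5599, -0.0602, 0.2847]
eef_rot: [-0.539, 0.455, -0.458, 0.541]
wrist_force: [1.0, 0.7, 0.1]
finger_gap: 0.033
```

Run:
```python
from h import *
im,d=snap("scene"); crop(np.clip(im*1.6,0,255).astype(np.uint8),180,150,400,330,3,"pics/sc3.png")
st=go(t2w(-.052,.062),0.06,-80.4)
```

```text
phi -80.5 turn(tool y) -0.1  then x -97.0 z -46.3  down y 49.9 | tip z now 0.1099 tilt 0.17
```

View pics/sc3.png

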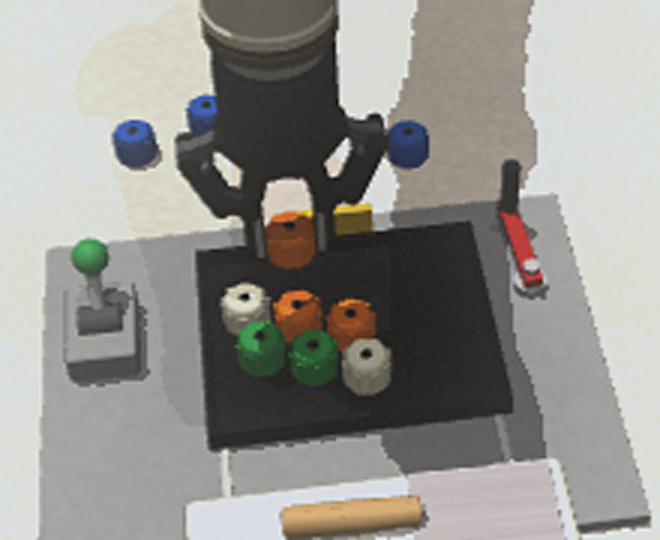

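Emit:
{"name": "play_rows", "arguments": {
  "moves": [
    [180,-24,0,-11.5,0],
    [180,-25,0,-11.5,0],
    [180,-24,0,-11.5,0],
    [180,-24,0,-11.8,0],
    [180,0,30,0,0],
    [180,0,30,0,0],
    [180,0,15,0,0],
    [180,0,7,0,0],
    [180,0,0,0,0]
  ]
}}

```text
time: 6.38
tool_pos: [0.4973, 0.0279, 0.2]
eef_rot: [-0.54, 0.456, -0.457, 0.54]
wrist_force: [0.7, -0.0, 0.1]
finger_gap: 0.0329
```

Run:
```python
from h import *
im,d=snap("scene"); crop(np.clip(im*1.6,0,255).astype(np.uint8),180,150,400,330,3,"pics/sc4.png")
s=manip.state();print(s["tool_pos"],s["wrist_force"],s["finger_gap"],w2t(s["tool_pos"][:2]))
```

```text
[0.4972767  0.02773689 0.20007146] [-0.12439031  0.87627461  0.39720388] 0.03291744270782388 [-0.05206407  0.06229189]
```

View pics/sc4.png

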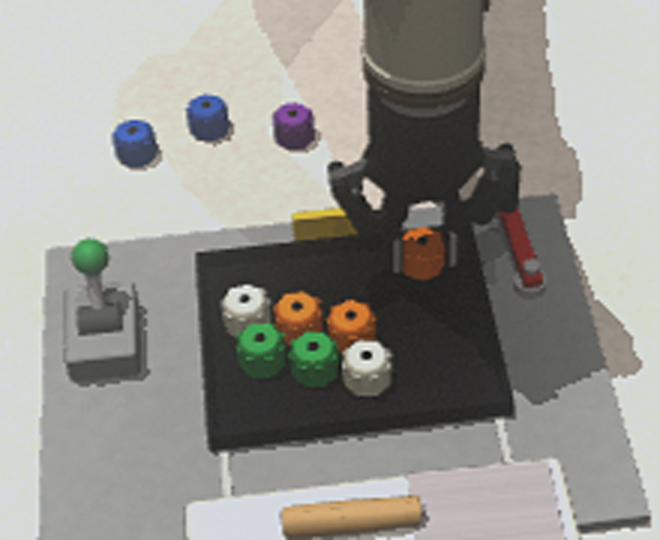

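Emit:
{"name": "play_rows", "arguments": {
  "moves": [
    [132,0,0,0,0],
    [132,0,0,0,0],
    [132,0,0,0,0],
    [132,0,-15,0,0],
    [132,0,-30,0,0],
    [132,0,-30,0,0],
    [132,0,0,0,-10.1],
    [132,0,0,0,-10.1],
    [132,0,0,0,-10.1],
    [132,0,0,0,-10.1],
    [132,25.7,0,9.2,0],
    [132,25.8,0,9.2,0],
    [132,25.8,0,9.2,0],
    [132,25.8,0,9.2,0],
    [132,0,0,0,0]
  ]
}}

```text
time: 8.3
tool_pos: [0.6011, -0.0117, 0.2757]
eef_rot: [-0.664, 0.242, -0.244, 0.664]
wrist_force: [-0.3, -0.5, -0.9]
finger_gap: 0.0411
```

Run:
```python
from h import *
im,d=snap("scene"); crop(np.clip(im*1.6,0,255).astype(np.uint8),180,150,400,330,3,"pics/sc5.png")
im,d=snap("top"); crop(np.clip(im*1.6,0,255).astype(np.uint8),240,150,420,350,3,"pics/tc5.png")
go((.600,-.0104),0.026,-40)
```

```text
phi -40.0 turn(tool y) -0.0  then x 0.7 z 0.5  down y 75.8 | tip z now 0.1018 tilt 0.02
```

View pics/sc5.png

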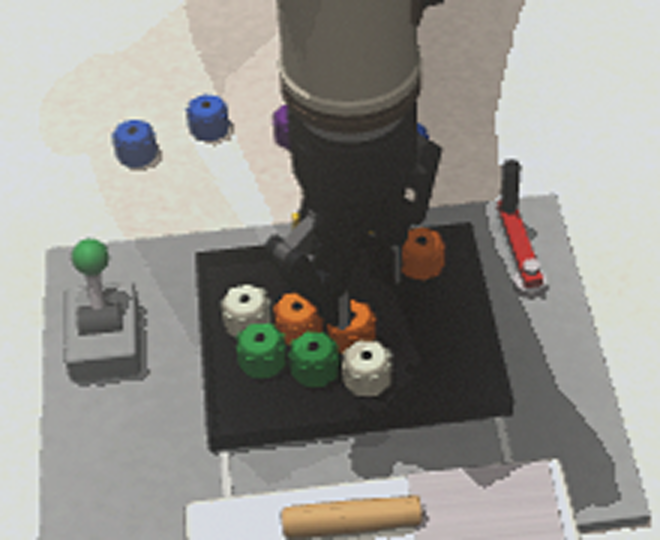

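View pics/tc5.png

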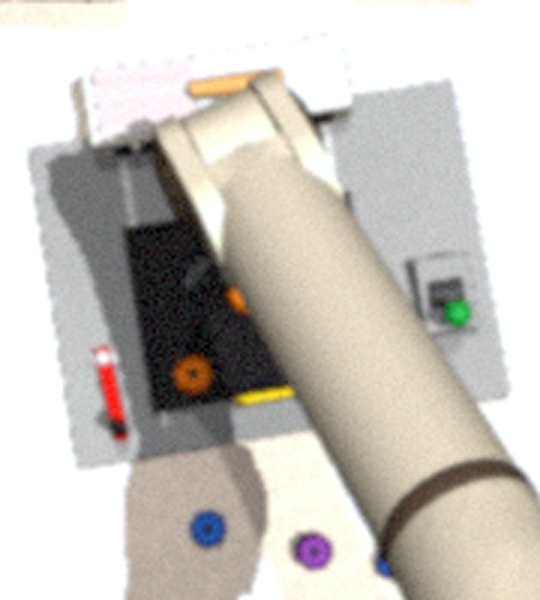

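Emit:
{"name": "play_rows", "arguments": {
  "moves": [
    [120,0.7,15,0.5,0],
    [120,0,25,0,0],
    [120,0,20,0,0],
    [120,0,10,0,0],
    [120,0,5,0,0],
    [120,0,0,0,0]
  ]
}}

```text
time: 9.15
tool_pos: [0.6005, -0.0104, 0.1998]
eef_rot: [-0.664, 0.242, -0.242, 0.664]
wrist_force: [0.3, -0.4, 0.3]
finger_gap: 0.0452
```

Run:
```python
from h import *
im,d=snap("scene"); crop(np.clip(im*1.6,0,255).astype(np.uint8),180,150,400,330,3,"pics/sc6.png")
s=manip.state();print(s["tool_pos"],s["wrist_force"],s["finger_gap"],w2t(s["tool_pos"][:2]))
```

```text
[ 0.60064306 -0.01048919  0.20012977] [ 0.40757941 -0.31984554  0.16963203] 0.045083362691104446 [0.04347984 0.00736284]
```

View pics/sc6.png

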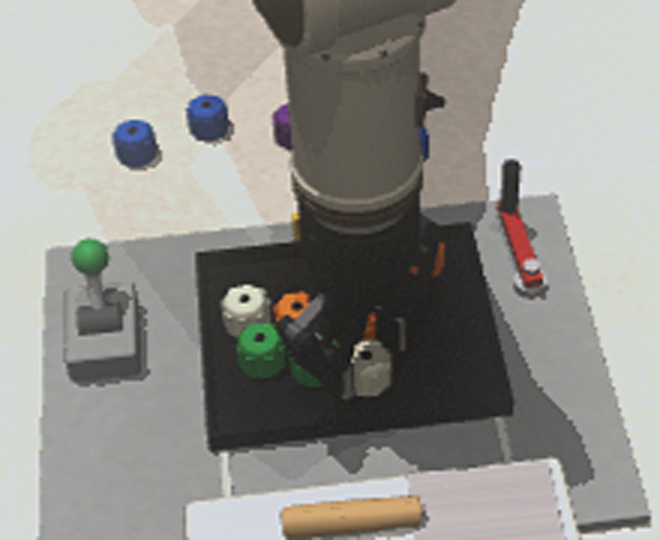

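Emit:
{"name": "play_rows", "arguments": {
  "moves": [
    [180,0,0,0,0],
    [180,0,0,0,0],
    [180,0,0,0,0],
    [180,0,-10,0,0],
    [180,0,-25,0,0],
    [180,0,-25,0,0],
    [180,0,0,0,10.1],
    [180,0,0,0,10.1],
    [180,0,0,0,10.1],
    [180,0,0,0,10.1],
    [180,-27,0,4.5,0],
    [180,-27.5,0,4.5,0],
    [180,0,0,0,0],
    [180,0,20,0,0],
    [180,0,25,0,0]
  ]
}}

```text
time: 11.08
tool_pos: [0.6003, 0.0428, 0.2135]
eef_rot: [0.54, -0.457, 0.458, -0.539]
wrist_force: [-0.0, -0.1, -1.0]
finger_gap: 0.0332
```

Run:
```python
from h import *
im,d=snap("scene"); crop(np.clip(im*1.6,0,255).astype(np.uint8),180,150,400,330,3,"pics/sc7.png")
s=manip.state();print(s["tool_pos"],s["wrist_force"],s["finger_gap"],w2t(s["tool_pos"][:2]))
```

```text
[0.59839851 0.04236555 0.20970697] [-0.81348995 -0.97402588 -2.77462851] 0.03291844652249498 [0.05008125 0.05985172]
```

View pics/sc7.png

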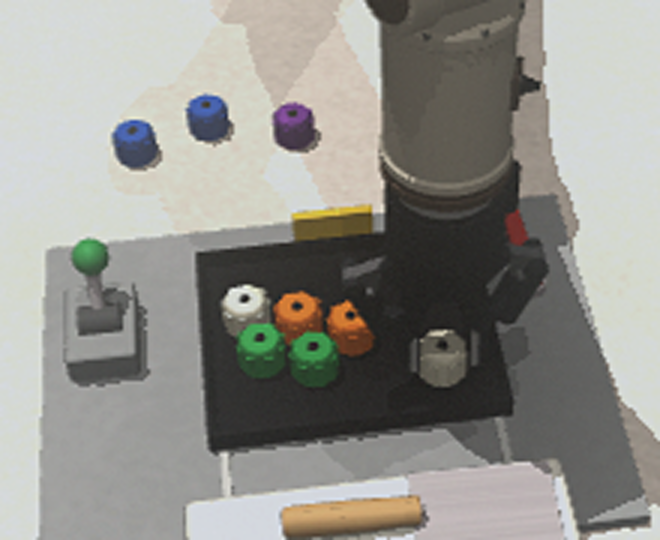

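Emit:
{"name": "play_rows", "arguments": {
  "moves": [
    [180,0,6,0,0],
    [180,0,3,0,0],
    [180,0,0,0,0],
    [132,0,0,0,0],
    [132,0,0,0,0],
    [132,0,0,0,0],
    [132,0,-15,0,0],
    [132,0,-30,0,0],
    [132,0,-50,0,0],
    [132,0,-50,0,0],
    [132,0,0,0,0]
  ]
}}

```text
time: 12.5
tool_pos: [0.6019, 0.0456, 0.3566]
eef_rot: [-0.538, 0.454, -0.459, 0.542]
wrist_force: [-0.5, 0.1, -1.0]
finger_gap: 0.0412
```

```bash
cat >> h.py <<'E'
def knobs(n="scene",u=None):
    im,d=snap(n); P=pw(n,d); M=masks(im)
    for c in ["orange","green","white"]:
        m=M[c]&(P[...,2]>0.036)&(P[...,2]<0.055)
        T=w2t(P[...,:2].reshape(-1,2)-0) if False else None
        q=P[...,:2]-TC; X=q@ex; Y=q@ey
        m&=(abs(X)<0.085)&(abs(Y)<0.105)
        k,l,st,ce=cv2.connectedComponentsWithStats(m.astype(np.uint8))
        for i in range(1,k):
            if st[i,4]<25: continue
            t=P[l==i]; t=t[t[:,2]>np.percentile(t[:,2],90)-0.006]
            mid=(np.percentile(t,3,0)+np.percentile(t,97,0))/2; e=np.percentile(t,97,0)-np.percentile(t,3,0)
            print(c,ce[i].round(0),st[i,4],"w",mid.round(4),"tray mm",(w2t(mid[:2])*1000).round(0),"ext",(e[:2]*1000).round(0))
    return im
E
python3 - <<'E'
from h import *
im=knobs(); crop(np.clip(im*1.6,0,255).astype(np.uint8),180,150,400,330,3,"pics/sc8.png")
go((.5657,-.0227),0.026,20)
E
```

```text
orange [320. 232.] 128 w [0.4954 0.0261 0.0451] tray mm [-54.  61.] ext [25. 27.]
orange [279. 254.] 157 w [ 0.5604 -0.0614  0.0447] tray mm [ -5. -36.] ext [28. 28.]
orange [296. 257.] 161 w [ 0.5682 -0.0225  0.0449] tray mm [9. 1.] ext [27. 27.]
green [266. 263.] 112 w [ 0.589  -0.0853  0.0455] tray mm [ 20. -64.] ext [27. 24.]
green [284. 266.] 120 w [ 0.5957 -0.0475  0.0451] tray mm [ 32. -28.] ext [26. 26.]
white [261. 250.] 108 w [ 0.5527 -0.0997  0.0452] tray mm [-19. -73.] ext [25. 24.]
white [328. 269.] 119 w [0.6019 0.0435 0.0454] tray mm [54. 60.] ext [26. 27.]
phi -80.4 turn(tool y) 79.6  then x 56.3 z 51.6  down y 154.6 | tip z now 0.1806 tilt 0.32
```

View pics/sc8.png

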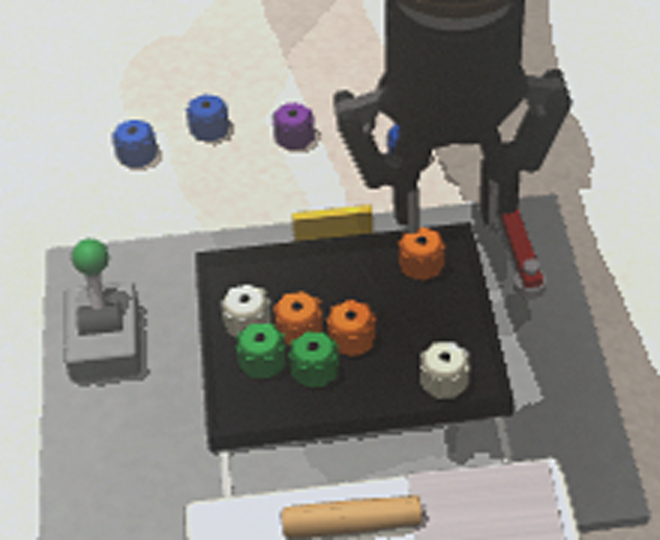

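Emit:
{"name": "play_rows", "arguments": {
  "moves": [
    [120,0,0,0,-10.1],
    [120,0,0,0,-10.1],
    [120,0,0,0,-10.1],
    [120,0,0,0,-10.1],
    [120,11,10,-28.2,0],
    [120,11,10,-28.2,0],
    [120,11,20,-28.2,0],
    [120,11,20,-28.2,0],
    [120,11,20,-28.2,0],
    [120,0,0,0,0],
    [120,0,0,0,0]
  ]
}}

```text
time: 13.92
tool_pos: [0.5515, -0.098, 0.2705]
eef_rot: [-0.664, 0.242, -0.242, 0.665]
wrist_force: [0.1, -0.7, 0.3]
finger_gap: 0.0452
```

Run:
```python
from h import *
go((.5522,-.100),0.034,-40)
```

```text
phi -40.0 turn(tool y) -0.0  then x 1.8 z -1.1  down y 63.1 | tip z now 0.0971 tilt 0.07
```

Emit:
{"name": "play_rows", "arguments": {
  "moves": [
    [120,1.8,15,-1.1,0],
    [120,0,20,0,0],
    [120,0,18,0,0],
    [120,0,7,0,0],
    [120,0,3,0,0],
    [120,0,0,0,0],
    [180,0,0,0,0],
    [180,0,0,0,0],
    [180,0,0,0,0],
    [180,0,0,0,0]
  ]
}}

```text
time: 15.18
tool_pos: [0.5527, -0.1008, 0.2083]
eef_rot: [-0.664, 0.242, -0.243, 0.664]
wrist_force: [-1.4, 0.3, 6.1]
finger_gap: 0.0327
```

Run:
```python
from h import *
im=knobs(); crop(np.clip(im*1.6,0,255).astype(np.uint8),180,150,400,330,3,"pics/sc9.png")
go(t2w(-.052,-.062),0.06,-80.4); s=manip.state(); print(s["tool_pos"],s["finger_gap"],s["wrist_force"])
```

```text
orange [320. 232.] 135 w [0.495  0.0261 0.0448] tray mm [-55.  61.] ext [27. 27.]
orange [279. 254.] 149 w [ 0.5598 -0.0609  0.045 ] tray mm [ -5. -36.] ext [25. 28.]
orange [297. 257.] 150 w [ 0.5677 -0.0223  0.045 ] tray mm [9. 1.] ext [26. 27.]
green [267. 263.] 91 w [ 0.5871 -0.0836  0.0453] tray mm [ 18. -62.] ext [24. 24.]
green [285. 266.] 112 w [ 0.5956 -0.0468  0.046 ] tray mm [ 32. -28.] ext [24. 25.]
white [329. 269.] 100 w [0.6017 0.0453 0.0455] tray mm [54. 62.] ext [26. 23.]
phi -40.0 turn(tool y) 40.4  then x -11.6 z -33.1  down y -25.1 | tip z now 0.0349 tilt 0.07
[ 0.55267483 -0.10072529  0.20834192] 0.03251866415403185 [-0.45532648  0.62748938  5.38686265]
```

View pics/sc9.png

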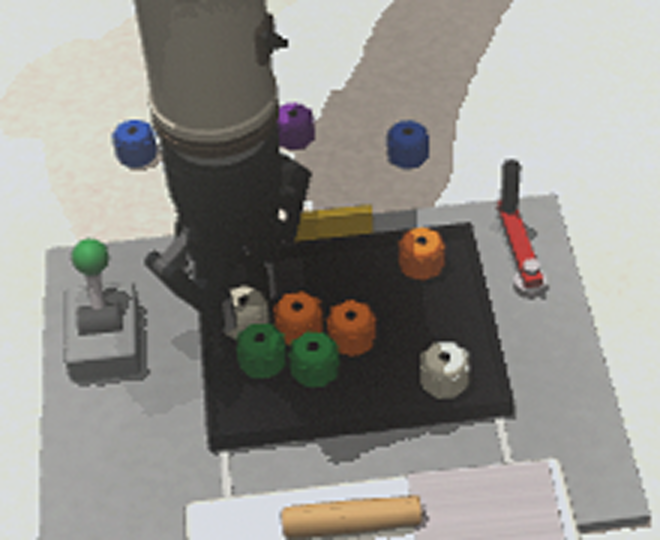

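Emit:
{"name": "play_rows", "arguments": {
  "moves": [
    [180,0,-5,0,0],
    [180,0,-20,0,0],
    [180,0,-25,0,0],
    [180,0,0,0,10.1],
    [180,0,0,0,10.1],
    [180,0,0,0,10.1],
    [180,0,0,0,10.1],
    [180,-6,0,-16.5,0],
    [180,-5.6,0,-16.5,0],
    [180,0,0,0,0],
    [180,0,20,0,0],
    [180,0,20,0,0],
    [180,0,0,0,0]
  ]
}}

```text
time: 16.85
tool_pos: [0.5168, -0.0946, 0.215]
eef_rot: [0.541, -0.458, 0.455, -0.539]
wrist_force: [-1.4, 0.4, -0.2]
finger_gap: 0.0326
```

Run:
```python
from h import *
im,d=snap("scene"); crop(np.clip(im*1.6,0,255).astype(np.uint8),180,150,400,330,3,"pics/sc10.png")
go(t2w(-.052,-.062),0.035,-80.4); s=manip.state(); print(s["tool_pos"],s["finger_gap"],s["wrist_force"])
```

```text
phi -80.4 turn(tool y) -0.0  then x 0.4 z 0.7  down y 7.6 | tip z now 0.0426 tilt 0.19
[ 0.5173269  -0.09449757  0.21603994] 0.03275432151923223 [ 0.25598093 -0.24910585 -0.57234015]
```

View pics/sc10.png

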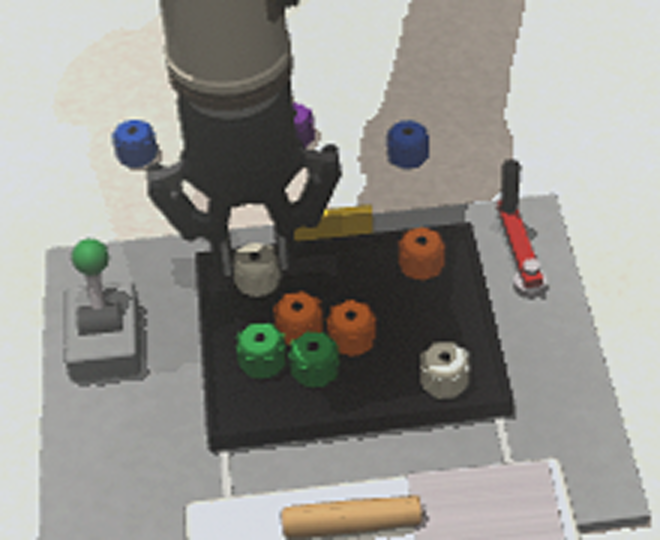

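Emit:
{"name": "play_rows", "arguments": {
  "moves": [
    [180,0,5,0,0],
    [180,0,2,0,0],
    [180,0,0,0,0],
    [132,0,0,0,0],
    [132,0,0,0,0],
    [132,0,0,0,0],
    [120,0,-15,0,0],
    [120,0,-30,0,0],
    [120,0,-30,0,0],
    [120,0,0,0,9.95],
    [120,0,0,0,9.95],
    [120,0,0,0,9.95],
    [120,0,0,0,9.95],
    [120,0,0,0,9.95],
    [120,0,0,0,9.95],
    [120,0,0,0,9.95],
    [120,0,0,0,9.95],
    [120,0,0,0,0]
  ]
}}

```text
time: 19.15
tool_pos: [0.5179, -0.0931, 0.2852]
eef_rot: [0.138, -0.693, 0.694, -0.135]
wrist_force: [0.4, 1.1, -0.6]
finger_gap: 0.0453
```

Run:
```python
from h import *
im=knobs(); crop(np.clip(im*1.6,0,255).astype(np.uint8),180,150,400,330,3,"pics/sc11.png")
go((.5672,-.0224),0.033,20); s=manip.state(); print(s["tool_pos"],s["qpos"].round(2))
```

```text
orange [320. 232.] 120 w [0.4942 0.0261 0.045 ] tray mm [-55.  61.] ext [25. 27.]
orange [279. 254.] 155 w [ 0.5603 -0.0613  0.0452] tray mm [ -5. -36.] ext [25. 28.]
orange [297. 257.] 155 w [ 0.5677 -0.0227  0.0452] tray mm [9. 1.] ext [25. 28.]
green [266. 263.] 125 w [ 0.5886 -0.0854  0.0455] tray mm [ 19. -64.] ext [26. 26.]
green [283. 266.] 117 w [ 0.5959 -0.0487  0.0456] tray mm [ 32. -30.] ext [25. 25.]
white [263. 239.] 71 w [ 0.5209 -0.0979  0.0459] tray mm [-50. -66.] ext [22. 23.]
white [328. 269.] 71 w [0.6023 0.0444 0.046 ] tray mm [54. 61.] ext [22. 21.]
phi -157.7 turn(tool y) 2.3  then x -70.4 z -49.1  down y 78.4 | tip z now 0.1114 tilt 0.24
[ 0.51777855 -0.09259706  0.28484675] [ 0.04  0.41  0.11  1.97 -0.06  0.77 -2.57]
```

View pics/sc11.png

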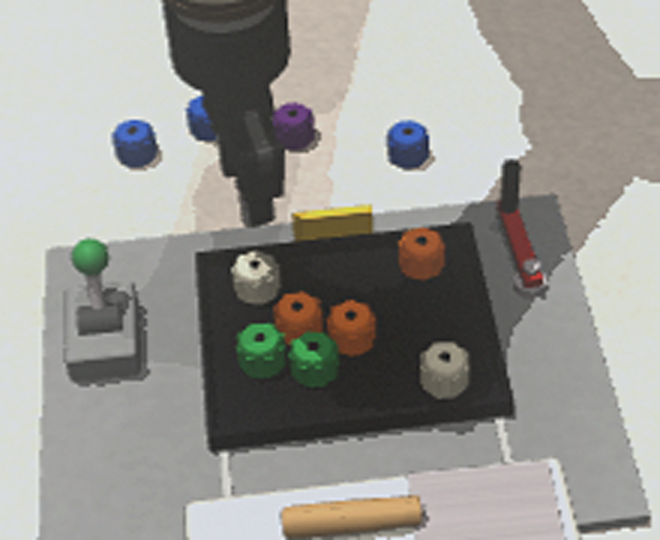

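Emit:
{"name": "play_rows", "arguments": {
  "moves": [
    [120,0,0,0,-10.4],
    [120,0,0,0,-10.4],
    [120,0,0,0,-10.4],
    [120,0,0,0,-10.4],
    [120,0,0,0,-10.4],
    [120,0,0,0,-10.4],
    [120,0,0,0,-10.4],
    [120,0,0,0,-10.4],
    [120,0,0,0,-10.4],
    [120,0,0,0,-10.4],
    [120,0,0,0,-10.4],
    [120,0,0,0,-10.4],
    [120,0,0,0,-10.4],
    [120,0,0,0,-10.4],
    [120,0,0,0,-10.4],
    [120,0,0,0,-10.4],
    [120,0,0,0,-10.4],
    [120,0,0,0,0],
    [120,0,0,0,0]
  ]
}}

```text
time: 21.58
tool_pos: [0.5173, -0.0953, 0.2848]
eef_rot: [-0.697, -0.113, 0.115, 0.699]
wrist_force: [0.5, 0.2, 0.2]
finger_gap: 0.0457
```

Run:
```python
from h import *
go((.5675,-.0225),0.033,20); s=manip.state(); print(s["tool_pos"],s["qpos"].round(3))
```

```text
phi 18.6 turn(tool y) -1.4  then x 72.1 z 51.3  down y 78.4 | tip z now 0.1114 tilt 0.21
[ 0.51725719 -0.0953455   0.28483977] [ 0.608  0.475 -0.588  1.954  0.353  0.818  0.149]
```

Emit:
{"name": "play_rows", "arguments": {
  "moves": [
    [120,0,0,0,-1.4],
    [120,24,0,17.1,0],
    [120,24,0,17.1,0],
    [120,24,0,17.1,0],
    [120,0,0,0,0],
    [120,0,20,0,0],
    [120,0,20,0,0],
    [120,0,0,0,0]
  ]
}}

```text
time: 22.58
tool_pos: [0.5652, -0.0228, 0.241]
eef_rot: [-0.695, -0.12, 0.127, 0.697]
wrist_force: [-0.1, 0.1, -0.1]
finger_gap: 0.0454
```

Run:
```python
from h import *
im,d=snap("scene"); crop(np.clip(im*1.6,0,255).astype(np.uint8),180,150,400,330,3,"pics/sc12.png")
go((.5675,-.0225),0.033,20); s=manip.state(); print(s["tool_pos"],s["qpos"].round(3))
```

```text
phi 20.1 turn(tool y) 0.1  then x 1.4 z -0.6  down y 35.8 | tip z now 0.0688 tilt 0.48
[ 0.56593905 -0.02244726  0.24222488] [ 0.419  0.601 -0.551  1.874  0.426  0.795 -0.009]
```

View pics/sc12.png

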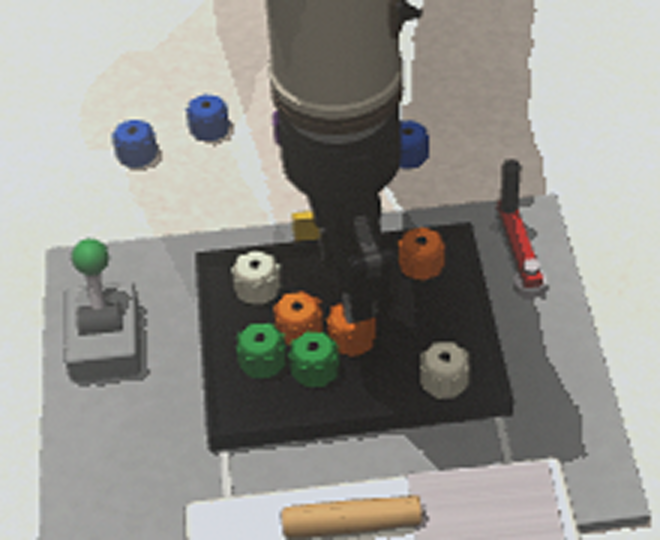

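Emit:
{"name": "play_rows", "arguments": {
  "moves": [
    [120,1,15,0,0],
    [120,0,13,0,0],
    [120,0,6,0,0],
    [120,0,1,0,0],
    [120,0,0,0,0],
    [180,0,0,0,0],
    [180,0,0,0,0],
    [180,0,0,0,0],
    [180,0,0,0,0],
    [180,0,-10,0,0],
    [180,0,-25,0,0],
    [180,-1.8,0,15,0],
    [180,-1.8,0,15,0],
    [180,0,0,0,0]
  ]
}}

```text
time: 24.38
tool_pos: [0.5528, 0.0077, 0.2433]
eef_rot: [-0.695, -0.123, 0.127, 0.697]
wrist_force: [0.0, 0.3, -1.0]
finger_gap: 0.0325
```

Run:
```python
from h import *
im,d=snap("scene"); crop(np.clip(im*1.6,0,255).astype(np.uint8),180,150,400,330,3,"pics/sc13.png")
go(t2w(0,.030),0.034,20); s=manip.state(); print(s["tool_pos"],s["finger_gap"],s["wrist_force"])
```

```text
phi 20.3 turn(tool y) 0.3  then x -0.1 z -2.1  down y 35.9 | tip z now 0.0699 tilt 0.37
[0.55337366 0.0066195  0.24332771] 0.032468007773888335 [ 0.26238179 -0.45936213  0.13201742]
```

View pics/sc13.png

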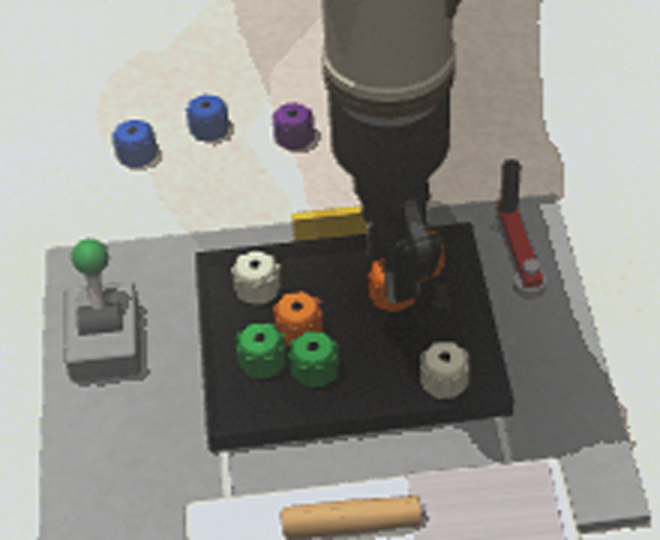

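Emit:
{"name": "play_rows", "arguments": {
  "moves": [
    [180,0,15,-1,0],
    [180,0,14,0,0],
    [180,0,5,0,0],
    [180,0,1,0,0],
    [180,0,0,0,0],
    [132,0,0,0,0],
    [132,0,0,0,0],
    [132,0,0,0,0],
    [132,0,-15,0,0],
    [120,0,-30,0,0],
    [120,0,-15,0,0],
    [120,0.4,0,-32,0],
    [120,0.4,0,-32,0],
    [120,0.4,0,-32,0],
    [120,0,0,0,0],
    [120,0,0,0,0]
  ]
}}

```text
time: 26.42
tool_pos: [0.5886, -0.0845, 0.2689]
eef_rot: [-0.695, -0.122, 0.126, 0.697]
wrist_force: [-0.6, 0.7, 0.2]
finger_gap: 0.0454
```

Run:
```python
from h import *
im=knobs(); crop(np.clip(im*1.6,0,255).astype(np.uint8),180,150,400,330,3,"pics/sc14.png")
go((.588,-.0852),0.033,20); s=manip.state(); print(s["tool_pos"],s["qpos"].round(3))
```

```text
orange [320. 233.] 133 w [0.4967 0.0262 0.0452] tray mm [-53.  61.] ext [25. 27.]
orange [309. 253.] 146 w [0.5568 0.0037 0.0455] tray mm [ 3. 29.] ext [28. 26.]
orange [280. 255.] 135 w [ 0.5622 -0.0584  0.0452] tray mm [ -2. -33.] ext [25. 25.]
green [264. 265.] 82 w [ 0.592  -0.0877  0.0452] tray mm [ 22. -67.] ext [24. 21.]
green [285. 267.] 98 w [ 0.5983 -0.0458  0.0453] tray mm [ 35. -27.] ext [26. 23.]
white [328. 270.] 78 w [0.6042 0.0445 0.0456] tray mm [56. 61.] ext [23. 21.]
phi 20.2 turn(tool y) 0.2  then x -1.0 z -1.0  down y 62.5 | tip z now 0.0955 tilt 0.30
[ 0.58857156 -0.08388189  0.26893875] [ 0.519  0.601 -0.56   1.792  0.403  0.87   0.125]
```

View pics/sc14.png

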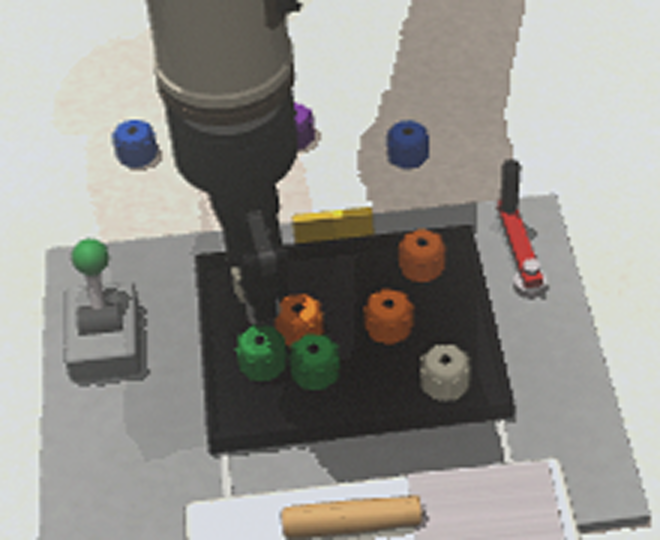

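Emit:
{"name": "play_rows", "arguments": {
  "moves": [
    [120,1,15,-1.7,0],
    [120,0,20,0,0],
    [120,0,18,0,0],
    [120,0,7,0,0],
    [120,0,1,0,0],
    [120,0,0,0,0],
    [180,0,0,0,0],
    [180,0,0,0,0],
    [180,0,0,0,0],
    [180,0,0,0,0],
    [180,0,-10,0,0],
    [180,0,-25,0,0],
    [180,0,0,0,0]
  ]
}}

```text
time: 28.1
tool_pos: [0.5912, -0.0864, 0.2447]
eef_rot: [-0.696, -0.123, 0.124, 0.696]
wrist_force: [-0.6, 0.8, -0.6]
finger_gap: 0.0324
```

Run:
```python
from h import *
im=knobs(); crop(np.clip(im*1.6,0,255).astype(np.uint8),180,150,400,330,3,"pics/sc15.png")
go(t2w(.043,-.064),0.033,20); s=manip.state(); print(s["tool_pos"],s["finger_gap"])
```

```text
orange [320. 233.] 132 w [0.4975 0.0262 0.0453] tray mm [-52.  61.] ext [26. 27.]
orange [309. 253.] 147 w [0.5568 0.0037 0.045 ] tray mm [ 3. 29.] ext [27. 26.]
orange [280. 254.] 124 w [ 0.5624 -0.0572  0.045 ] tray mm [ -2. -32.] ext [26. 22.]
green [284. 267.] 105 w [ 0.5977 -0.0469  0.045 ] tray mm [ 35. -28.] ext [25. 25.]
white [328. 270.] 81 w [0.6047 0.0455 0.0457] tray mm [57. 62.] ext [21. 23.]
phi 20.2 turn(tool y) 0.2  then x 22.1 z -2.1  down y 37.2 | tip z now 0.0702 tilt 0.18
[ 0.59057796 -0.08650983  0.2435726 ] 0.03256714676068558
```

View pics/sc15.png

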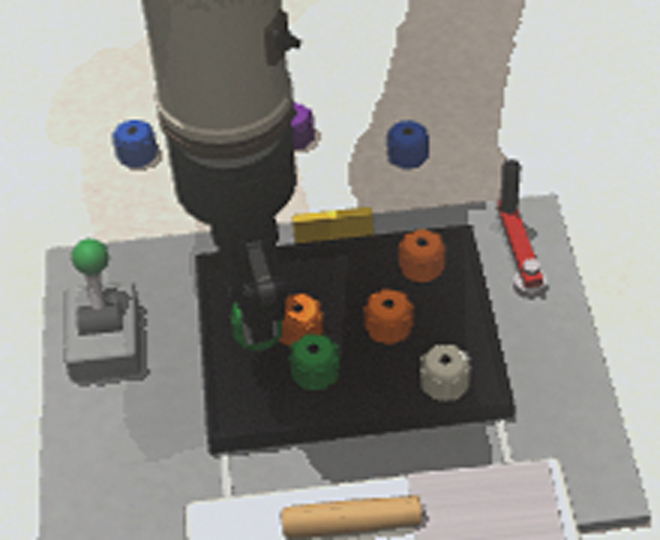

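Emit:
{"name": "play_rows", "arguments": {
  "moves": [
    [180,12,0,-2.5,0],
    [180,12,0,-2.5,0],
    [180,0,0,0,0],
    [180,0,15,0,0],
    [180,0,13,0,0],
    [180,0,6,0,0],
    [180,0,1.5,0,0],
    [180,0,0,0,0],
    [132,0,0,0,0],
    [132,0,0,0,0],
    [132,0,0,0,0],
    [132,0,-15,0,0],
    [132,0,-30,0,0],
    [132,0,-35,0,0],
    [132,0,0,0,0]
  ]
}}

```text
time: 30.02
tool_pos: [0.6164, -0.0826, 0.2914]
eef_rot: [0.696, 0.124, -0.123, -0.696]
wrist_force: [0.1, 0.5, -0.1]
finger_gap: 0.0411
```

Run:
```python
from h import *
im=knobs(); crop(np.clip(im*1.6,0,255).astype(np.uint8),180,150,400,330,3,"pics/sc16.png")
go((.5975,-.0472),0.033,-80.4); s=manip.state(); print(s["tool_pos"],s["finger_gap"],s["qpos"].round(2))
```

```text
orange [320. 234.] 129 w [0.5007 0.0269 0.0445] tray mm [-49.  61.] ext [27. 28.]
orange [279. 255.] 154 w [ 0.565  -0.0607  0.0454] tray mm [ -0. -36.] ext [27. 28.]
orange [309. 254.] 148 w [0.5599 0.004  0.0449] tray mm [ 6. 28.] ext [27. 26.]
green [285. 268.] 113 w [ 0.5995 -0.0452  0.0454] tray mm [ 37. -27.] ext [24. 25.]
green [265. 274.] 82 w [ 0.6149 -0.0849  0.0451] tray mm [ 45. -68.] ext [26. 21.]
white [329. 271.] 75 w [0.6078 0.0455 0.0456] tray mm [60. 61.] ext [23. 23.]
phi 20.2 turn(tool y) -79.4  then x 38.1 z 11.8  down y 83.1 | tip z now 0.1161 tilt 0.06
[ 0.61548311 -0.08280042  0.28946513] 0.04119684530068202 [ 0.5   0.61 -0.57  1.71  0.39  0.93  0.13]
```

View pics/sc16.png

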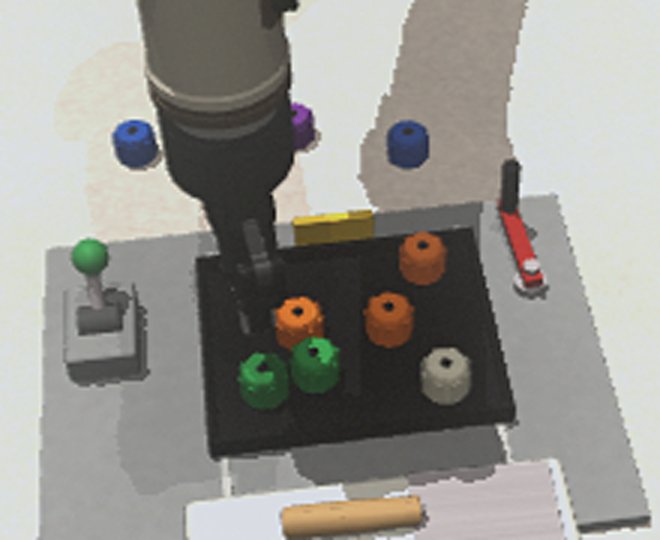

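Emit:
{"name": "play_rows", "arguments": {
  "moves": [
    [130,0,30,0,0],
    [130,0,25,0,0],
    [130,0,18,0,0],
    [130,0,7,0,0],
    [130,0,2,0,0],
    [130,0,0,0,0],
    [180,0,0,0,0],
    [180,0,0,0,0],
    [180,0,0,0,0],
    [180,0,0,0,0],
    [180,0,-15,0,0],
    [180,-2,0,-6,0],
    [180,-2,0,-6,0],
    [180,0,0,0,0],
    [180,0,10,0,0],
    [180,0,4,0,0],
    [180,0,0,0,0]
  ]
}}

```text
time: 32.2
tool_pos: [0.615, -0.095, 0.2061]
eef_rot: [-0.696, -0.122, 0.126, 0.697]
wrist_force: [0.6, -0.4, 3.6]
finger_gap: 0.0326
```

```bash
sed -i 's/^TC=.*;/TC=np.array([0.5639,-0.0242]);/' h.py
python3 - <<'E'
from h import *
im=knobs(); crop(np.clip(im*1.6,0,255).astype(np.uint8),180,150,400,330,3,"pics/sc17.png")
s=manip.state(); print(s["tool_pos"],s["finger_gap"],s["wrist_force"],w2t(s["tool_pos"][:2]))
E
```

```text
orange [320. 234.] 136 w [0.5007 0.027  0.0452] tray mm [-54.  61.] ext [26. 28.]
orange [279. 256.] 154 w [ 0.5659 -0.0607  0.0444] tray mm [ -4. -36.] ext [27. 28.]
orange [309. 254.] 146 w [0.5598 0.0048 0.0451] tray mm [ 1. 29.] ext [27. 28.]
green [285. 268.] 115 w [ 0.6017 -0.046   0.0452] tray mm [ 34. -28.] ext [27. 26.]
white [329. 272.] 104 w [0.61   0.0466 0.0459] tray mm [57. 62.] ext [25. 21.]
[ 0.61496112 -0.0949728   0.20612203] 0.032683951374914 [-0.13725394  0.70979353  3.83469933] [ 0.03854338 -0.0782971 ]
```

View pics/sc17.png

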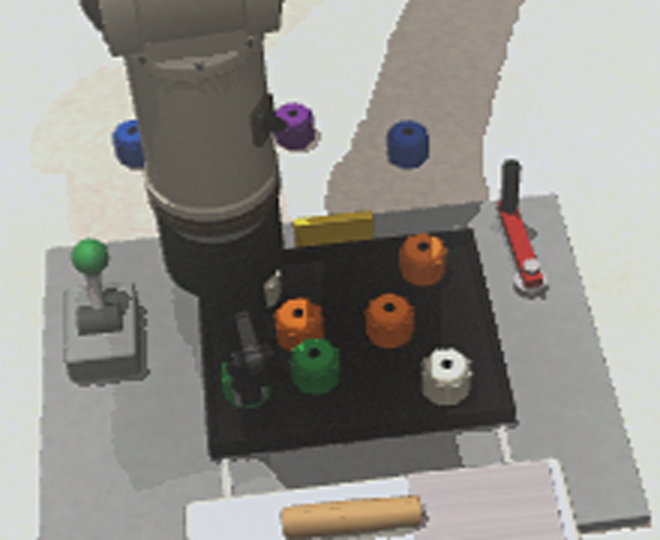

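Emit:
{"name": "play_rows", "arguments": {
  "moves": [
    [180,0,-1,0,0],
    [132,0,0,0,0],
    [132,0,0,0,0],
    [132,0,0,0,0],
    [132,0,-15,0,0],
    [132,0,-30,0,0],
    [132,0,-25,0,0],
    [122,0,0,0,9.7],
    [122,0,0,0,9.7],
    [122,0,0,0,9.7],
    [122,0,0,0,9.7],
    [122,0,0,0,9.7],
    [122,0,0,0,9.7],
    [122,0,0,0,0],
    [122,0,0,0,0]
  ]
}}

```text
time: 34.12
tool_pos: [0.6152, -0.0953, 0.2777]
eef_rot: [0.669, -0.231, 0.228, -0.669]
wrist_force: [-0.2, 0.0, 0.0]
finger_gap: 0.0443
```

Run:
```python
from h import *
im=knobs(); crop(np.clip(im*1.6,0,255).astype(np.uint8),180,150,400,330,3,"pics/sc18.png")
go((.6015,-.0462),0.034,-38); s=manip.state(); print(s["tool_pos"],s["finger_gap"],s["qpos"].round(2))
```

```text
orange [320. 234.] 135 w [0.5009 0.0273 0.0451] tray mm [-54.  61.] ext [26. 27.]
orange [279. 256.] 161 w [ 0.5659 -0.0599  0.0449] tray mm [ -4. -36.] ext [25. 27.]
orange [309. 255.] 155 w [0.5598 0.0048 0.0448] tray mm [ 1. 29.] ext [27. 28.]
green [285. 269.] 117 w [ 0.6017 -0.0457  0.0453] tray mm [ 34. -28.] ext [25. 26.]
green [261. 273.] 138 w [ 0.613  -0.0928  0.0447] tray mm [ 37. -76.] ext [29. 26.]
white [328. 271.] 81 w [0.608  0.0456 0.046 ] tray mm [55. 61.] ext [23. 23.]
phi -37.9 turn(tool y) 0.1  then x -41.0 z 30.3  down y 70.2 | tip z now 0.1042 tilt 0.25
[ 0.61514584 -0.09535833  0.27756009] 0.04401981080900076 [ 0.35  0.59 -0.32  1.72  0.23  0.88 -0.73]
```

View pics/sc18.png

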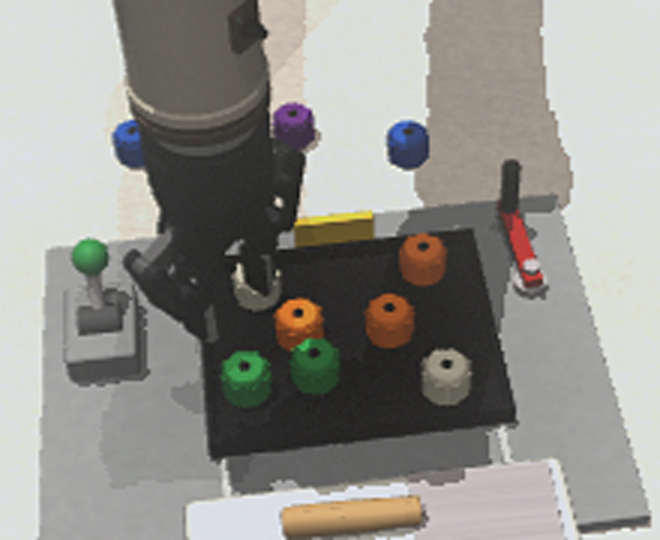

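Emit:
{"name": "play_rows", "arguments": {
  "moves": [
    [122,-20.5,0,15.2,0],
    [122,-20.5,0,15.2,0],
    [122,0,0,0,0],
    [122,0,25,0,0],
    [122,0,22,0,0],
    [122,0,15,0,0],
    [122,0,6,0,0],
    [122,0,2,0,0],
    [122,0,0,0,0],
    [180,0,0,0,0],
    [180,0,0,0,0],
    [180,0,0,0,0],
    [180,0,0,0,0],
    [180,0,-10,0,0],
    [180,0,-25,0,0],
    [180,0,0,0,0]
  ]
}}

```text
time: 36.17
tool_pos: [0.6023, -0.0462, 0.2443]
eef_rot: [-0.668, 0.231, -0.23, 0.669]
wrist_force: [0.5, -0.4, -0.4]
finger_gap: 0.0327
```

Run:
```python
from h import *
im=knobs(); crop(np.clip(im*1.6,0,255).astype(np.uint8),180,150,400,330,3,"pics/sc19.png")
go(t2w(.051,-.004),0.034,-38); s=manip.state(); print(s["tool_pos"],s["finger_gap"],s["qpos"].round(2))
```

```text
orange [320. 234.] 140 w [0.501  0.0262 0.045 ] tray mm [-54.  60.] ext [26. 27.]
orange [309. 254.] 152 w [0.5603 0.0048 0.0453] tray mm [ 1. 29.] ext [27. 28.]
green [261. 272.] 119 w [ 0.6131 -0.0939  0.0457] tray mm [ 37. -77.] ext [28. 25.]
white [328. 271.] 79 w [0.6078 0.0452 0.0463] tray mm [55. 61.] ext [21. 22.]
phi -38.0 turn(tool y) -0.0  then x -6.0 z 29.1  down y 35.7 | tip z now 0.0697 tilt 0.17
[ 0.60169154 -0.04625022  0.24313321] 0.032952302376077526 [ 0.27  0.6  -0.32  1.79  0.25  0.79 -0.83]
```

View pics/sc19.png

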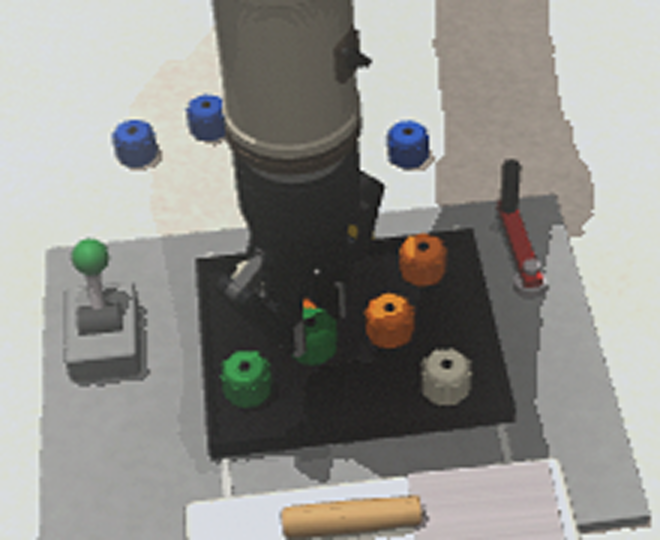

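Emit:
{"name": "play_rows", "arguments": {
  "moves": [
    [180,-4.6,0,12.7,0],
    [180,-4.6,0,12.7,0],
    [180,0,0,0,0],
    [180,0,15,0,0],
    [180,0,12,0,0],
    [180,0,6,0,0],
    [180,0,1,0,0],
    [180,0,0,0,0],
    [134,0,0,0,0],
    [134,0,0,0,0],
    [134,0,0,0,0],
    [134,0,-15,0,0],
    [134,0,-30,0,0],
    [134,0,-50,0,0],
    [134,0,-60,0,0],
    [134,0,0,-30,0],
    [134,0,0,-50,0],
    [134,0,0,-50,0],
    [134,0,0,-50,0],
    [134,0,0,0,0]
  ]
}}

```text
time: 38.72
tool_pos: [0.4969, -0.1664, 0.3646]
eef_rot: [0.669, -0.234, 0.231, -0.666]
wrist_force: [0.8, 0.4, -0.2]
finger_gap: 0.0403
```

Run:
```python
from h import *
im=knobs(); crop(np.clip(im*1.6,0,255).astype(np.uint8),180,150,400,330,3,"pics/sc20.png")
print("top"); im=knobs("top"); crop(np.clip(im*1.6,0,255).astype(np.uint8),240,150,420,350,3,"pics/tc20.png")
s=manip.state(); print(s["tool_pos"],s["finger_gap"],s["qpos"].round(2))
```

```text
orange [321. 234.] 120 w [0.502  0.0284 0.0448] tray mm [-52.  62.] ext [27. 26.]
orange [311. 253.] 143 w [0.5571 0.0075 0.0451] tray mm [-1. 32.] ext [27. 26.]
orange [279. 256.] 152 w [ 0.5665 -0.0595  0.0449] tray mm [ -3. -35.] ext [26. 26.]
green [299. 260.] 83 w [ 0.5795 -0.0162  0.0458] tray mm [17.  5.] ext [24. 22.]
green [261. 273.] 116 w [ 0.6152 -0.0933  0.0456] tray mm [ 39. -77.] ext [24. 25.]
white [265. 240.] 65 w [ 0.526  -0.0934  0.046 ] tray mm [-49. -62.] ext [23. 21.]
white [328. 272.] 125 w [0.6091 0.0449 0.0453] tray mm [56. 61.] ext [26. 25.]
top
orange [336. 248.] 119 w [ 0.5664 -0.0596  0.0478] tray mm [ -3. -35.] ext [26. 27.]
orange [311. 251.] 118 w [0.5559 0.0071 0.0481] tray mm [-3. 32.] ext [27. 28.]
orange [303. 271.] 117 w [0.5008 0.0288 0.0491] tray mm [-53.  63.] ext [24. 27.]
green [348. 230.] 114 w [ 0.6137 -0.0922  0.0483] tray mm [ 38. -75.] ext [27. 27.]
green [320. 242.] 113 w [ 0.5804 -0.0152  0.0491] tray mm [18.  6.] ext [27. 24.]
white [297. 231.] 108 w [0.6099 0.0461 0.0477] tray mm [57. 62.] ext [26. 26.]
white [349. 262.] 73 w [ 0.5264 -0.092   0.0496] tray mm [-48. -61.] ext [22. 21.]
[ 0.4994833  -0.16257637  0.36478742] 0.04008584092869853 [ 0.54  0.31 -0.33  1.9   0.12  0.95 -0.51]
```

View pics/sc20.png

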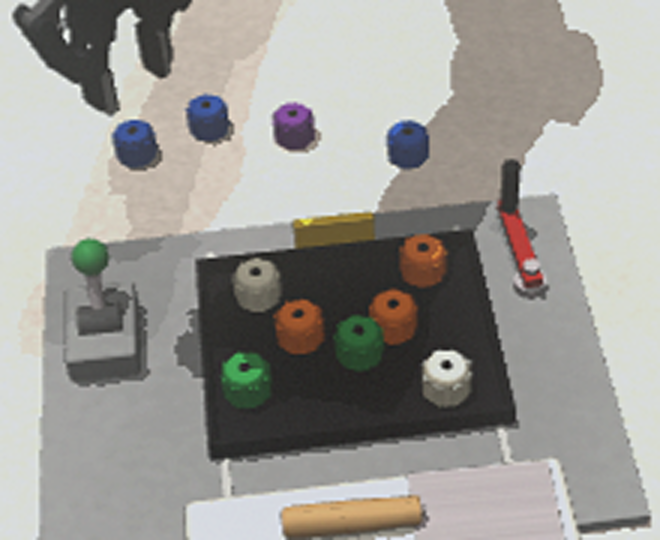

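View pics/tc20.png

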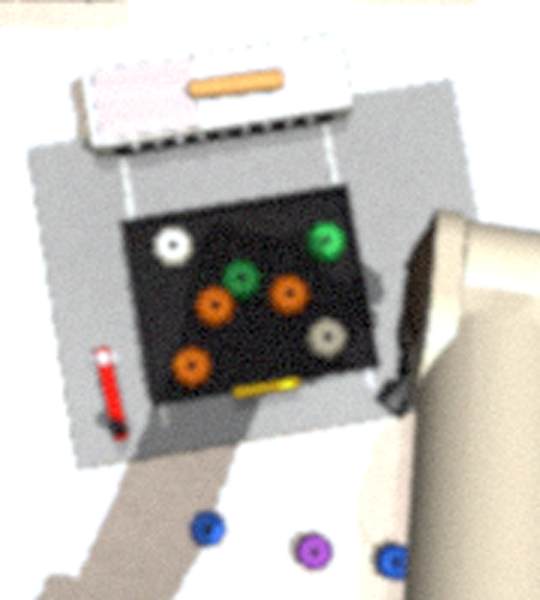

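Emit:
{"name": "play_rows", "arguments": {
  "moves": [
    [124,0,0,0,-9.4],
    [124,0,0,0,-9.4],
    [124,0,0,0,-9.4],
    [124,0,0,0,-9.4],
    [124,0,0,0,-9.4],
    [124,0,0,0,-9.4],
    [124,0,0,0,-9.2],
    [124,0,0,0,0],
    [124,0,0,0,0]
  ]
}}

```text
time: 39.95
tool_pos: [0.4999, -0.1615, 0.3639]
eef_rot: [-0.686, -0.167, 0.169, 0.688]
wrist_force: [1.0, -0.6, 0.3]
finger_gap: 0.0441
```

Run:
```python
from h import *
im=knobs(); st=go((.580,-.0157),0.036,27.6); go(t2w(.041,-.007),0.036,27.6,st)
```

```text
orange [321. 234.] 119 w [0.5022 0.0282 0.0449] tray mm [-52.  62.] ext [28. 26.]
orange [311. 253.] 140 w [0.5567 0.007  0.0449] tray mm [-2. 32.] ext [25. 28.]
orange [279. 256.] 151 w [ 0.5663 -0.0596  0.0449] tray mm [ -4. -35.] ext [29. 25.]
green [299. 260.] 79 w [ 0.5789 -0.016   0.0455] tray mm [16.  6.] ext [23. 22.]
green [260. 273.] 112 w [ 0.615  -0.0945  0.0455] tray mm [ 39. -78.] ext [26. 24.]
white [265. 240.] 63 w [ 0.5257 -0.0934  0.0459] tray mm [-49. -62.] ext [21. 21.]
white [328. 272.] 123 w [0.6099 0.045  0.0455] tray mm [57. 61.] ext [25. 26.]
phi 27.5 turn(tool y) -0.1  then x 138.7 z 92.3  down y 154.5 | tip z now 0.1905 tilt 0.26
phi 27.6 turn(tool y) -0.0  then x 18.6 z -19.4  down y 0.0 | tip z now 0.0360 tilt 0.26
```

Emit:
{"name": "play_rows", "arguments": {
  "moves": [
    [124,34.7,20,23.1,0],
    [124,34.7,25,23.1,0],
    [124,34.7,25,23.1,0],
    [124,34.6,20,23,0],
    [124,0,0,0,0],
    [124,0,0,0,0]
  ]
}}

```text
time: 40.75
tool_pos: [0.5792, -0.0165, 0.2733]
eef_rot: [-0.686, -0.166, 0.17, 0.687]
wrist_force: [0.6, -1.1, -0.3]
finger_gap: 0.0437
```

Run:
```python
from h import *
go((.5797,-.0157),0.036,27.6);im,d=snap("scene"); crop(np.clip(im*1.6,0,255).astype(np.uint8),180,150,400,330,3,"pics/sc21.png")
```

```text
phi 27.5 turn(tool y) -0.1  then x 0.8 z 0.4  down y 63.9 | tip z now 0.0999 tilt 0.31
```

View pics/sc21.png

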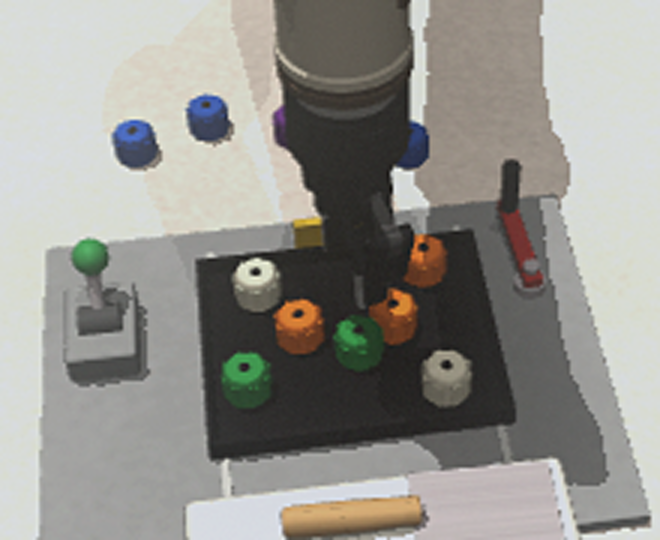

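Emit:
{"name": "play_rows", "arguments": {
  "moves": [
    [124,0.8,20,0.4,0],
    [124,0,20,0,0],
    [124,0,15,0,0],
    [124,0,7,0,0],
    [124,0,1.5,0,0],
    [124,0,0,0,0],
    [180,0,0,0,0],
    [180,0,0,0,0],
    [180,0,0,0,0],
    [180,0,0,0,0],
    [180,0,-10,0,0],
    [180,0,-25,0,0],
    [180,9.3,0,-9.7,0],
    [180,9.3,0,-9.7,0],
    [180,0,0,0,0]
  ]
}}

```text
time: 42.68
tool_pos: [0.6059, -0.0251, 0.2439]
eef_rot: [-0.686, -0.166, 0.17, 0.688]
wrist_force: [-0.4, 0.1, 0.6]
finger_gap: 0.0323
```

Run:
```python
from h import *
go(t2w(.041,-.007),0.036,27.6);im=knobs(); crop(np.clip(im*1.6,0,255).astype(np.uint8),180,150,400,330,3,"pics/sc22.png"); print(manip.state()["finger_gap"])
```

```text
phi 27.5 turn(tool y) -0.1  then x 0.1 z 0.9  down y 34.5 | tip z now 0.0705 tilt 0.30
orange [321. 234.] 125 w [0.5015 0.028  0.0451] tray mm [-53.  62.] ext [28. 26.]
orange [314. 253.] 71 w [0.5547 0.014  0.0451] tray mm [-3. 39.] ext [28. 14.]
orange [278. 256.] 135 w [ 0.5667 -0.0611  0.0452] tray mm [ -3. -37.] ext [27. 25.]
green [261. 273.] 123 w [ 0.6156 -0.0928  0.0456] tray mm [ 40. -76.] ext [26. 25.]
white [264. 241.] 90 w [ 0.5272 -0.0944  0.0461] tray mm [-48. -63.] ext [26. 24.]
white [328. 271.] 78 w [0.6086 0.0453 0.0464] tray mm [56. 61.] ext [24. 22.]
0.03214288725237419
```

View pics/sc22.png

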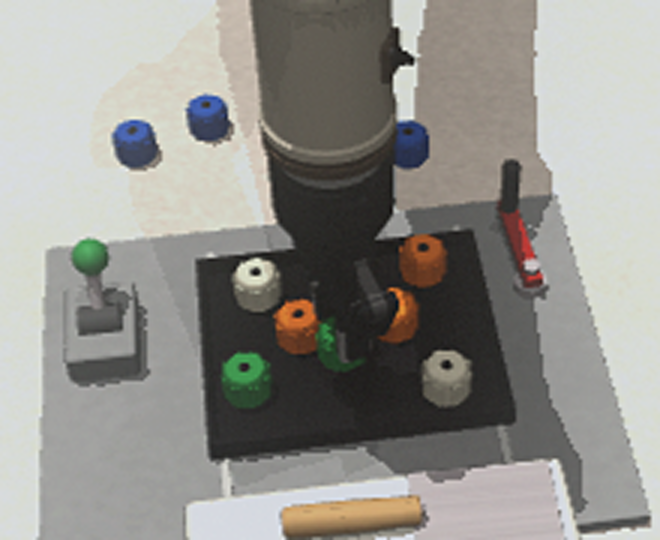

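Emit:
{"name": "play_rows", "arguments": {
  "moves": [
    [180,0,14,0.5,0],
    [180,0,12,0,0],
    [180,0,6,0,0],
    [180,0,1,0,0],
    [180,0,0,0,0],
    [136,0,0,0,0],
    [136,0,0,0,0],
    [136,0,0,0,0],
    [136,0,-15,0,0],
    [136,0,-30,0,0],
    [136,0,-50,0,0],
    [136,0,-60,0,0],
    [136,-31,0,-14,0],
    [136,-31,0,-14,0],
    [136,-31,0,-14,0],
    [136,-31,0,-14,0],
    [136,-31,0,-14,0],
    [136,0,0,0,0]
  ]
}}

```text
time: 44.98
tool_pos: [0.4989, -0.1602, 0.368]
eef_rot: [0.687, 0.165, -0.169, -0.687]
wrist_force: [-0.1, -0.3, -0.3]
finger_gap: 0.0399
```

Run:
```python
from h import *
im=knobs(); crop(np.clip(im*1.6,0,255).astype(np.uint8),180,150,400,330,3,"pics/sc23.png")
print("top"); im=knobs("top"); crop(np.clip(im*1.6,0,255).astype(np.uint8),240,150,420,350,3,"pics/tc23.png")
n="top";d=manip.get_image(n);im,d=d;P=pw(n,d);m=black_rect(n,im,P); k,l,st,ce=cv2.connectedComponentsWithStats(m); i=1+np.argmax(st[1:,4])
q=P[l==i].astype(np.float32); r=cv2.minAreaRect(q[:,:2]*1000); print("black",r)
```

```text
orange [321. 234.] 124 w [0.5015 0.0282 0.0451] tray mm [-53.  62.] ext [27. 26.]
orange [311. 253.] 147 w [0.5553 0.0078 0.0448] tray mm [-3. 33.] ext [25. 26.]
orange [279. 256.] 152 w [ 0.5668 -0.0598  0.0453] tray mm [ -3. -36.] ext [27. 26.]
green [295. 269.] 90 w [ 0.6045 -0.0246  0.046 ] tray mm [40. -7.] ext [23. 23.]
green [261. 273.] 114 w [ 0.6151 -0.0942  0.0452] tray mm [ 39. -78.] ext [25. 23.]
white [265. 240.] 62 w [ 0.5255 -0.0935  0.0458] tray mm [-49. -62.] ext [21. 22.]
white [328. 272.] 123 w [0.6099 0.0456 0.0457] tray mm [57. 61.] ext [24. 27.]
top
orange [336. 247.] 111 w [ 0.5659 -0.0596  0.0485] tray mm [ -4. -35.] ext [25. 27.]
orange [311. 252.] 116 w [0.5534 0.0076 0.0475] tray mm [-5. 33.] ext [27. 27.]
orange [303. 272.] 116 w [0.5007 0.0275 0.0487] tray mm [-54.  61.] ext [24. 24.]
green [348. 230.] 116 w [ 0.6139 -0.0922  0.049 ] tray mm [ 38. -75.] ext [27. 27.]
green [323. 233.] 112 w [ 0.6044 -0.024   0.0483] tray mm [40. -7.] ext [27. 26.]
white [297. 231.] 108 w [0.6102 0.0463 0.0475] tray mm [57. 62.] ext [28. 25.]
white [348. 262.] 70 w [ 0.5278 -0.0918  0.0489] tray mm [-47. -61.] ext [22. 21.]
black ((567.5413208007812, -23.853721618652344), (168.82379150390625, 205.7632293701172), 9.464221954345703)
```

View pics/sc23.png

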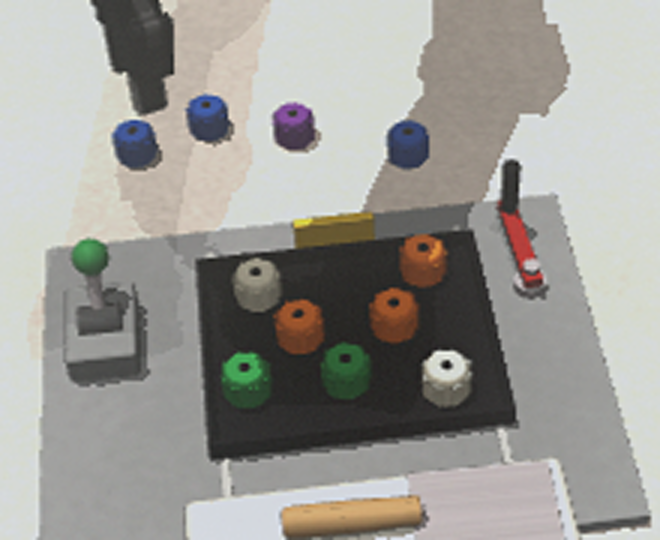

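View pics/tc23.png

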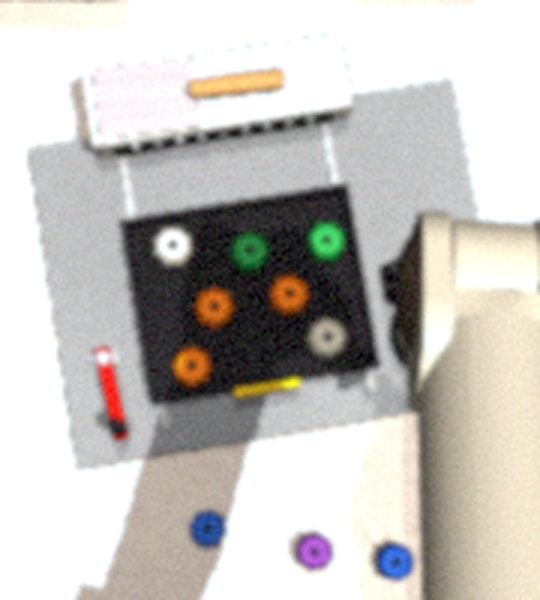

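Emit:
{"name": "play_rows", "arguments": {
  "moves": [
    [255,0,0,0,-10.3],
    [255,0,0,0,-10.3],
    [255,0,0,0,-10.3],
    [255,0,0,0,-10.3],
    [255,0,0,0,-10.3],
    [255,0,0,0,-10.3],
    [255,0,0,0,-10.2],
    [255,0,0,0,0],
    [255,0,0,0,0]
  ]
}}

```text
time: 46.25
tool_pos: [0.5008, -0.157, 0.3673]
eef_rot: [-0.456, -0.539, 0.54, 0.459]
wrist_force: [-1.1, -0.1, 0.1]
finger_gap: 0.0001
```

```bash
sed -i 's/^TC=.*;/TC=np.array([0.5672,-0.0239]);/' h.py
python3 - <<'E'
from h import *
n="scene"; im,d=snap(n);P=pw(n,d);M=masks(im); m=M["yellow"]&(P[...,2]>0.045)&(P[...,2]<.065)&(P[...,0]>.42)&(P[...,0]<.6)&(abs(P[...,1])<.15)
q=P[m]; print(len(q),np.median(q,0),q.min(0),q.max(0)); print("tab tray", w2t((np.percentile(q,5,0)[:2]+np.percentile(q,95,0)[:2])/2))
go(t2w(-.130,0),0.0386,99.6); s=manip.state(); print(s["tool_pos"],s["qpos"].round(2))
E
```

```text
22 [ 0.4805943  -0.0418846   0.05461713] [ 0.47356071 -0.06751274  0.05164856] [ 0.48759531 -0.01192705  0.05671197]
tab tray [-0.0883943  -0.00214983]
phi 99.5 turn(tool y) -0.1  then x 120.2 z 42.2  down y 155.3 | tip z now 0.1939 tilt 0.27
[ 0.50070661 -0.15708756  0.36726932] [ 0.91  0.4  -0.8   1.89  0.34  1.    1.69]
```

Emit:
{"name": "play_rows", "arguments": {
  "moves": [
    [255,30,0,10.5,0],
    [255,30,0,10.5,0],
    [255,30,0,10.5,0],
    [255,30,0,10.5,0],
    [255,0,30,0,0],
    [255,0,30,0,0],
    [255,0,20,0,0],
    [255,0,10,0,0],
    [255,0,0,0,0]
  ]
}}

```text
time: 47.42
tool_pos: [0.4386, -0.046, 0.2773]
eef_rot: [-0.455, -0.539, 0.541, 0.458]
wrist_force: [0.0, -1.0, -0.1]
finger_gap: -0.0003
```

Run:
```python
from h import *
im,d=snap("scene"); crop(np.clip(im*1.6,0,255).astype(np.uint8),180,150,400,330,3,"pics/sc24.png")
go(t2w(-.130,0),0.0386,99.6); s=manip.state(); print(s["tool_pos"],s["qpos"].round(2))
```

```text
phi 99.6 turn(tool y) -0.0  then x 0.4 z -0.2  down y 65.8 | tip z now 0.1044 tilt 0.27
[ 0.43888655 -0.0459834   0.27784683] [ 0.73  0.4  -0.8   2.15  0.42  0.75  1.39]
```

View pics/sc24.png

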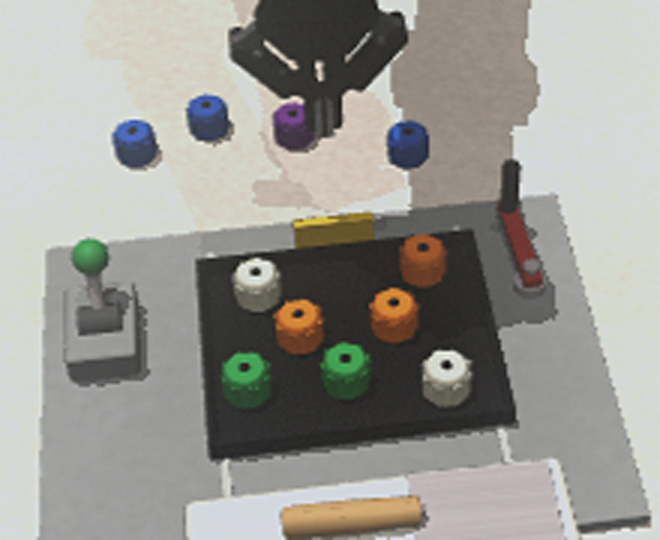

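Emit:
{"name": "play_rows", "arguments": {
  "moves": [
    [255,0,25,0,0],
    [255,0,22,0,0],
    [255,0,12,0,0],
    [255,0,7,0,0],
    [255,0,0,0,0]
  ]
}}

```text
time: 48.1
tool_pos: [0.4385, -0.0461, 0.2117]
eef_rot: [-0.455, -0.539, 0.541, 0.458]
wrist_force: [-0.7, 0.8, -0.9]
finger_gap: 0.0004
```

Run:
```python
from h import *
im,d=snap("scene"); crop(np.clip(im*1.6,0,255).astype(np.uint8),180,150,400,330,3,"pics/sc25.png")
s=manip.state(); print(s["tool_pos"],s["qpos"].round(2),s["wrist_force"],w2t(s["tool_pos"][:2]))
```

```text
[ 0.43859565 -0.0461033   0.21191958] [ 0.62  0.52 -0.68  2.18  0.57  0.62  1.27] [ 0.83168969 -0.04807628  0.16553219] [-0.1305062  -0.00044517]
```

View pics/sc25.png

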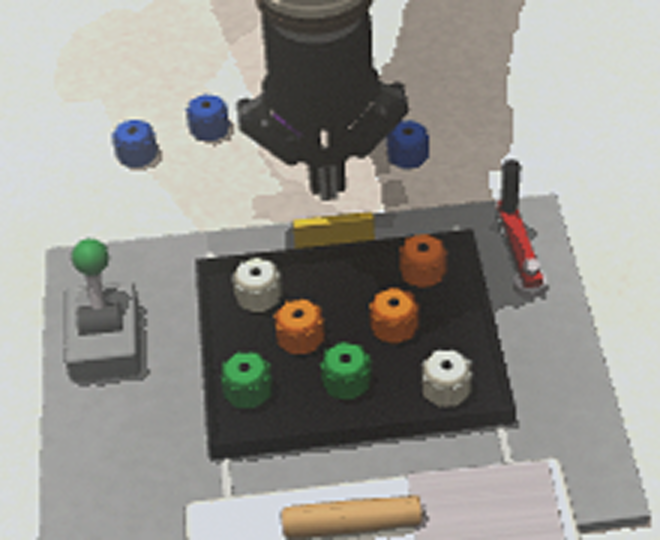

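Emit:
{"name": "play_rows", "arguments": {
  "moves": [
    [255,0,0,-4,0],
    [255,0,0,-5,0],
    [255,0,0,-5,0],
    [255,0,0,-5,0],
    [255,0,0,-3,0],
    [255,0,0,-2,0],
    [255,0,0,-2,0],
    [255,0,0,-2.5,0],
    [255,0,0,-3,0],
    [255,0,0,-3.5,0],
    [255,0,0,-4,0],
    [255,0,0,-4,0],
    [255,0,0,-4,0],
    [255,0,0,-4,0],
    [255,0,0,-4,0],
    [255,0,0,-4,0],
    [255,0,0,-4,0],
    [255,0,0,-3,0],
    [255,0,0,-2,0],
    [255,0,0,0,0]
  ]
}}

```text
time: 50.65
tool_pos: [0.5057, -0.0348, 0.2113]
eef_rot: [-0.455, -0.539, 0.541, 0.458]
wrist_force: [-1.8, -0.6, -1.5]
finger_gap: -0.0
```

Run:
```python
from h import *
im=knobs(); crop(np.clip(im*1.6,0,255).astype(np.uint8),180,150,400,330,3,"pics/sc26.png")
s=manip.state(); print(s["tool_pos"],s["wrist_force"],w2t(s["tool_pos"][:2]))
```

```text
orange [323. 248.] 141 w [0.5413 0.0339 0.0451] tray mm [-16.  61.] ext [25. 27.]
orange [313. 267.] 157 w [0.5956 0.0143 0.0447] tray mm [34. 33.] ext [26. 27.]
orange [281. 271.] 180 w [ 0.6065 -0.0532  0.0451] tray mm [ 34. -35.] ext [27. 28.]
green [297. 284.] 110 w [ 0.6415 -0.0182  0.045 ] tray mm [74. -7.] ext [21. 28.]
green [262. 288.] 118 w [ 0.6519 -0.0865  0.0449] tray mm [ 73. -76.] ext [23. 26.]
white [266. 255.] 102 w [ 0.5656 -0.0878  0.0456] tray mm [-12. -63.] ext [24. 25.]
[ 0.50566486 -0.03478757  0.21132014] [-1.25667647 -0.24960369 -0.99848188] [-0.06248911 -0.00047296]
```

View pics/sc26.png

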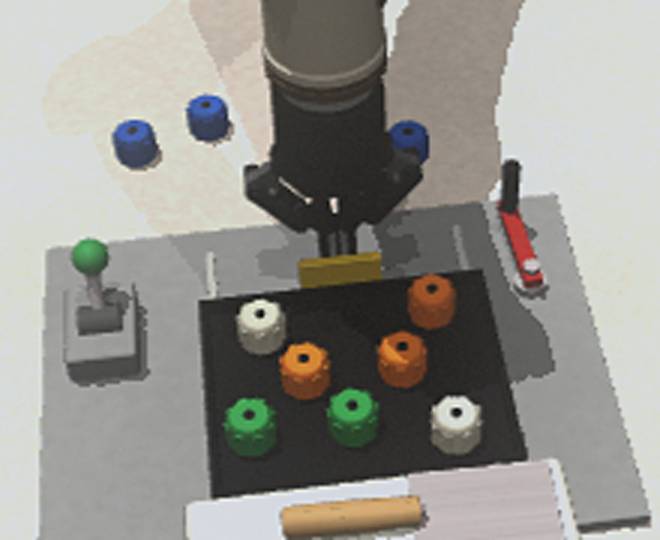

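Emit:
{"name": "play_rows", "arguments": {
  "moves": [
    [255,0,0,-2,0],
    [255,0,0,-3,0],
    [255,0,0,-3,0],
    [255,0,0,-3,0],
    [255,0,0,-3,0],
    [255,0,0,-3,0],
    [255,0,0,-2.5,0],
    [255,0,0,-1.5,0],
    [255,0,0,0,0]
  ]
}}

```text
time: 51.82
tool_pos: [0.5251, -0.0315, 0.2108]
eef_rot: [-0.454, -0.538, 0.542, 0.459]
wrist_force: [-6.7, -0.6, 5.1]
finger_gap: -0.0
```

Emit:
{"name": "play_rows", "arguments": {
  "moves": [
    [255,0,0,-1,0],
    [255,0,0,-1,0],
    [255,0,0,0,0]
  ]
}}

```text
time: 52.2
tool_pos: [0.5257, -0.0313, 0.2104]
eef_rot: [-0.454, -0.537, 0.543, 0.459]
wrist_force: [-10.5, -2.0, 8.1]
finger_gap: 0.0002
```

Run:
```python
from h import *
im=knobs(); crop(np.clip(im*1.6,0,255).astype(np.uint8),180,150,400,330,3,"pics/sc27.png")
s=manip.state(); print(s["tool_pos"],s["wrist_force"],w2t(s["tool_pos"][:2]))
n="scene"; im,d=snap(n);P=pw(n,d);M=masks(im); m=M["yellow"]&(P[...,2]>0.045)&(P[...,2]<.065)&(P[...,0]>.42)&(P[...,0]<.6)&(abs(P[...,1])<.15)
q=P[m]; print(len(q)); print("tab tray", w2t((np.percentile(q,5,0)[:2]+np.percentile(q,95,0)[:2])/2))
```

```text
orange [325. 255.] 150 w [0.5607 0.0368 0.045 ] tray mm [ 4. 61.] ext [26. 28.]
orange [315. 275.] 164 w [0.6139 0.0169 0.0448] tray mm [53. 32.] ext [28. 27.]
orange [282. 278.] 180 w [ 0.6251 -0.0495  0.045 ] tray mm [ 53. -35.] ext [26. 28.]
white [266. 262.] 103 w [ 0.5846 -0.0845  0.0457] tray mm [  7. -63.] ext [24. 24.]
[ 0.525689  -0.0313799  0.2104425] [-10.94668352  -1.60498658   7.86150113] [-0.04217709 -0.00045242]
25
tab tray [-0.02703521  0.00096148]
```

View pics/sc27.png

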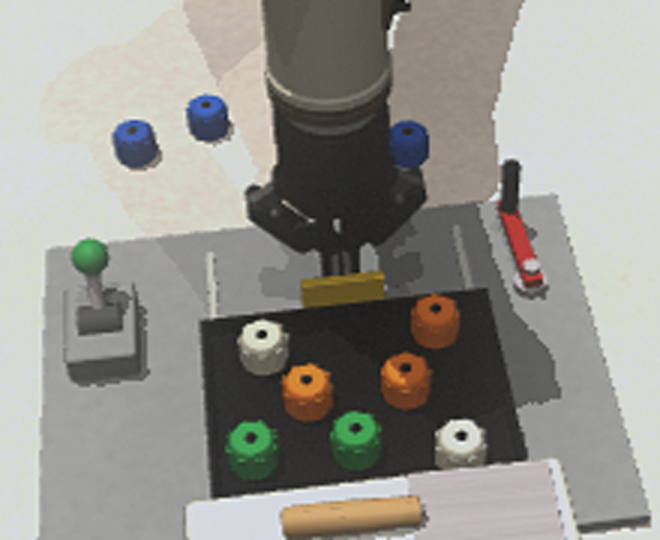

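Emit:
{"name": "play_rows", "arguments": {
  "moves": [
    [255,0,0,-1,0],
    [255,0,0,-1,0],
    [255,0,0,0,0],
    [255,0,0,0,0]
  ]
}}

```text
time: 52.8
tool_pos: [0.5263, -0.0312, 0.21]
eef_rot: [-0.453, -0.536, 0.544, 0.46]
wrist_force: [-15.0, -2.2, 10.2]
finger_gap: 0.0
```

Emit:
{"name": "play_rows", "arguments": {
  "moves": [
    [255,0,0,5,0],
    [255,0,0,20,0],
    [255,0,-20,10,0],
    [255,0,-50,0,0],
    [136,0,-50,0,0],
    [136,0,0,0,0],
    [136,0,0,0,0]
  ]
}}

```text
time: 53.68
tool_pos: [0.4965, -0.0368, 0.3315]
eef_rot: [-0.456, -0.539, 0.54, 0.457]
wrist_force: [-0.5, 0.2, -0.4]
finger_gap: 0.0402
```

Run:
```python
from h import *
for n in ["scene","top"]:
    im,d=snap(n);P=pw(n,d)
    m=(P[...,2]>0.055)&(P[...,2]<.085)&(np.hypot(P[...,0]-.4445,P[...,1]-.0925)<.025)&(im.max(2)<80)
    q=P[m]; t=q[q[:,2]>.068]; print(n,len(q),np.median(q,0).round(4),(t.min(0)+t.max(0))/2 if len(t) else None, t.max(0)-t.min(0) if len(t) else None)
    M=masks(im); w=M["white"]&(np.hypot(P[...,0]-.507,P[...,1]-.108)<.015)&(P[...,2]>.028); print("pivot",np.median(P[w],0).round(4), w.sum())
go((.4447,.0922),0.0566,99.6); s=manip.state(); print(s["tool_pos"],s["qpos"].round(2))
im=knobs(); crop(np.clip(im*1.6,0,255).astype(np.uint8),180,150,400,330,3,"pics/sc28.png")
```

```text
scene 58 [0.449  0.0918 0.0708] [0.44487381 0.09112715 0.07482233] [0.01495579 0.01125422 0.0127516 ]
pivot [nan nan nan] 0
top 25 [0.4444 0.093  0.0776] [0.4458376  0.09309072 0.07770353] [0.01324686 0.01061789 0.01151303]
pivot [0.5083 0.1069 0.0375] 18
phi 99.6 turn(tool y) -0.0  then x 135.6 z 28.9  down y 100.4 | tip z now 0.1570 tilt 0.34
[ 0.49583769 -0.03668808  0.33036425] [ 0.7   0.41 -0.82  1.98  0.38  0.91  1.42]
orange [325. 255.] 150 w [0.5604 0.0376 0.0451] tray mm [ 4. 62.] ext [27. 26.]
orange [315. 274.] 170 w [0.6134 0.0168 0.0449] tray mm [52. 32.] ext [26. 27.]
orange [282. 278.] 172 w [ 0.6256 -0.0503  0.0451] tray mm [ 53. -36.] ext [28. 27.]
white [266. 262.] 111 w [ 0.5854 -0.0843  0.0454] tray mm [  8. -63.] ext [25. 25.]
  return _methods._mean(a, axis=axis, dtype=dtype,
  ret = um.true_divide(
```

View pics/sc28.png

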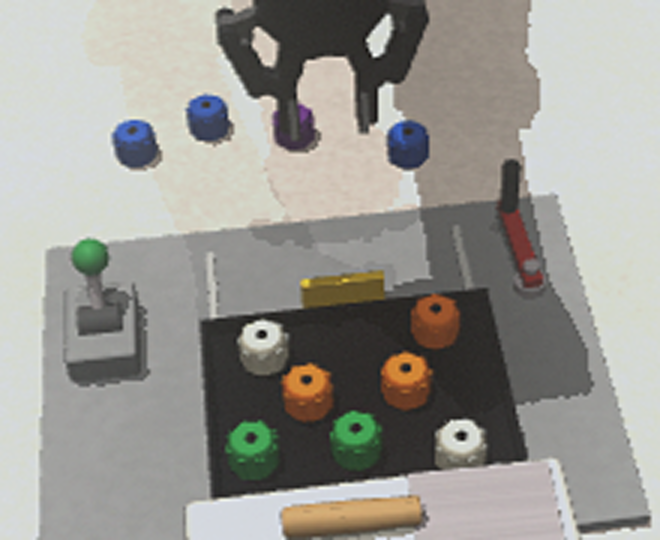

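Emit:
{"name": "play_rows", "arguments": {
  "moves": [
    [136,34,0,7.2,0],
    [136,34,0,7.2,0],
    [136,34,0,7.2,0],
    [136,33.6,0,7.2,0],
    [136,0,15,0,0],
    [136,0,15,0,0],
    [136,0,0,0,0],
    [136,0,0,0,0]
  ]
}}

```text
time: 54.82
tool_pos: [0.4453, 0.0917, 0.3012]
eef_rot: [-0.455, -0.539, 0.541, 0.459]
wrist_force: [-0.3, 1.5, 0.0]
finger_gap: 0.0397
```

Run:
```python
from h import *
im,d=snap("scene"); crop(np.clip(im*1.6,0,255).astype(np.uint8),260,120,400,260,4,"pics/sc29.png")
go((.4449,.0922),0.0566,99.6); s=manip.state(); print(s["tool_pos"],s["qpos"].round(2))
```

```text
phi 99.5 turn(tool y) -0.1  then x 0.4 z 0.4  down y 71.6 | tip z now 0.1282 tilt 0.29
[0.44533785 0.09186733 0.30156034] [ 0.47  0.39 -0.85  2.1   0.4   0.82  1.11]
```

View pics/sc29.png

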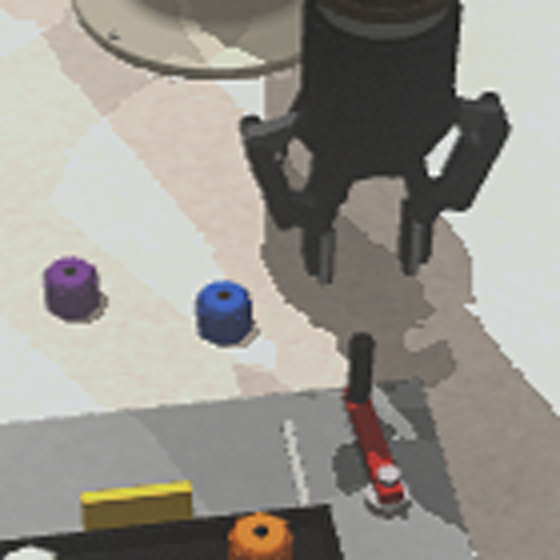

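Emit:
{"name": "play_rows", "arguments": {
  "moves": [
    [136,0,25,0,0],
    [136,0,25,0,0],
    [136,0,14,0,0],
    [136,0,7,0,0],
    [136,0,0,0,0],
    [225,0,0,0,0],
    [225,0,0,0,0],
    [225,0,0,0,0],
    [225,0,0,0,0],
    [225,0,0,0,0]
  ],
  "force": 20
}}

```text
time: 56.12
tool_pos: [0.445, 0.0925, 0.2312]
eef_rot: [-0.455, -0.539, 0.541, 0.458]
wrist_force: [-1.0, -0.3, 6.5]
finger_gap: 0.0132
```

Run:
```python
from h import *
im,d=snap("scene"); crop(np.clip(im*1.6,0,255).astype(np.uint8),260,120,400,260,4,"pics/sc30.png")
s=manip.state(); print(s["tool_pos"],s["qpos"].round(2),s["finger_gap"],s["wrist_force"])
p=s["tool_pos"][:2]; c=np.array([.5078,.1075]); v=p-c; print(np.hypot(*v), np.degrees(np.arctan2(v[1],v[0]))%360)
# fit centre with radius .065, at angle; waypoints
a0=np.arctan2(v[1],v[0])%(2*np.pi); end=np.radians(279.6+2); r=np.hypot(*v); prev=p; tx=np.array([np.cos(np.radians(99.6)),np.sin(np.radians(99.6))]); tz=np.array([-tx[1],tx[0]])
for k in range(1,18):
    a=a0+(end-a0)*k/17; rr=r+(.065-r)*k/17; w=c+rr*np.array([np.cos(a),np.sin(a)]); dw=(w-prev)*1000; prev=w; print(k,np.degrees(a).round(1),(dw@tx).round(1),(dw@tz).round(1))
```

```text
[0.44501355 0.09253391 0.23115826] [ 0.36  0.52 -0.74  2.14  0.55  0.68  0.98] 0.013315186067384802 [-1.13426599  0.35875766  6.02010207]
0.06454550710461635 193.4071257070364
1 198.6 -5.8 -0.6
2 203.8 -5.7 -1.1
3 209.0 -5.6 -1.7
4 214.2 -5.4 -2.2
5 219.3 -5.2 -2.6
6 224.5 -5.0 -3.1
7 229.7 -4.7 -3.5
8 234.9 -4.3 -4.0
9 240.1 -4.0 -4.3
10 245.3 -3.5 -4.7
11 250.5 -3.1 -5.0
12 255.7 -2.6 -5.2
13 260.8 -2.2 -5.5
14 266.0 -1.7 -5.6
15 271.2 -1.1 -5.8
16 276.4 -0.6 -5.8
17 281.6 -0.1 -5.9
```

View pics/sc30.png

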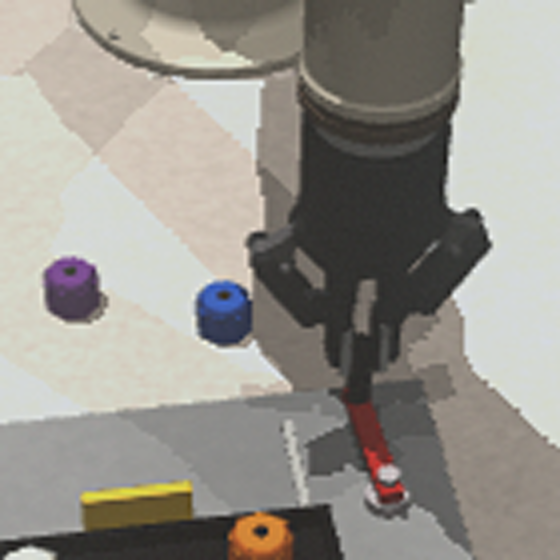

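Emit:
{"name": "play_rows", "arguments": {
  "moves": [
    [225,-5.8,-1,-0.6,0],
    [225,-5.7,0,-1.1,0],
    [225,-5.6,0,-1.7,0],
    [225,-5.4,0,-2.2,0],
    [225,-5.2,0,-2.6,0],
    [225,-5.0,0,-3.1,0],
    [225,-4.7,0,-3.5,0],
    [225,-4.3,0,-4.0,0],
    [225,-4.0,0,-4.3,0],
    [225,0,0,0,0]
  ]
}}

```text
time: 57.42
tool_pos: [0.4759, 0.0507, 0.2314]
eef_rot: [-0.456, -0.539, 0.54, 0.458]
wrist_force: [-0.4, 1.0, -2.9]
finger_gap: 0.0131
```

Run:
```python
from h import *
im,d=snap("scene"); crop(np.clip(im*1.6,0,255).astype(np.uint8),260,120,400,260,4,"pics/sc31.png")
s=manip.state(); print(s["tool_pos"],s["finger_gap"],s["wrist_force"],s["torque"])
p=s["tool_pos"][:2]; c=np.array([.5078,.1075]); v=p-c; print(np.hypot(*v), np.degrees(np.arctan2(v[1],v[0]))%360)
```

```text
[0.47572339 0.05079608 0.23143793] 0.012820837096366885 [ 0.39543927  0.12760367 -4.16453859] [ 0.07323083 -0.01756702  0.04837129]
0.06514785308802165 240.5037689495336
```

View pics/sc31.png

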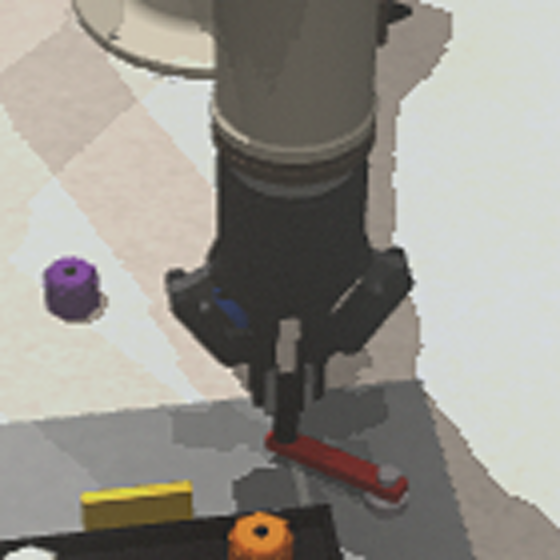

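Swing works; the pin is held. Continuing the second half.

Emit:
{"name": "play_rows", "arguments": {
  "moves": [
    [225,-3.5,0,-4.7,0],
    [225,-3.1,0,-5.0,0],
    [225,-2.6,0,-5.2,0],
    [225,-2.2,0,-5.5,0],
    [225,-1.7,0,-5.6,0],
    [225,-1.1,0,-5.8,0],
    [225,-0.6,0,-5.8,0],
    [225,0,0,-4,0],
    [225,0,0,0,0]
  ]
}}

```text
time: 58.6
tool_pos: [0.5193, 0.0435, 0.2314]
eef_rot: [-0.456, -0.539, 0.54, 0.458]
wrist_force: [-0.4, 2.3, 0.1]
finger_gap: 0.0133
```

Run:
```python
from h import *
im,d=snap("scene"); crop(np.clip(im*1.6,0,255).astype(np.uint8),260,120,400,260,4,"pics/sc32.png")
s=manip.state(); print(s["tool_pos"],s["finger_gap"],s["wrist_force"],s["torque"])
p=s["tool_pos"][:2]; c=np.array([.5078,.1075]); v=p-c; print(np.hypot(*v), np.degrees(np.arctan2(v[1],v[0]))%360)
```

```text
[0.51918258 0.0434709  0.23136133] 0.012835237448278273 [0.40281741 3.72877431 0.178127  ] [ 0.55908251 -0.08716552  0.06679902]
0.06503298381640253 280.080274949812
```

View pics/sc32.png

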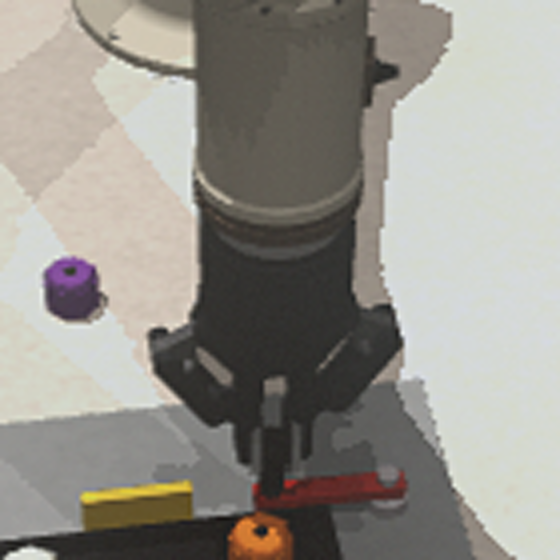

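Emit:
{"name": "play_rows", "arguments": {
  "moves": [
    [225,0,0,-2,0],
    [225,0,0,-2,0],
    [225,0,0,-1,0],
    [225,0,0,0,0],
    [225,0,0,0,0]
  ]
}}

```text
time: 59.28
tool_pos: [0.5224, 0.0441, 0.2312]
eef_rot: [-0.455, -0.538, 0.542, 0.458]
wrist_force: [-6.3, 2.3, 7.4]
finger_gap: 0.0129
```

Emit:
{"name": "play_rows", "arguments": {
  "moves": [
    [225,0,0,3,0],
    [136,0,0,0,0],
    [136,0,0,0,0],
    [136,0,0,0,0],
    [136,0,-15,0,0],
    [136,0,-35,0,0],
    [136,0,-50,0,0],
    [136,0,-10,0,0],
    [255,0,0,0,0]
  ]
}}

```text
time: 60.4
tool_pos: [0.5212, 0.0437, 0.3423]
eef_rot: [-0.456, -0.539, 0.541, 0.457]
wrist_force: [0.0, 1.0, 0.4]
finger_gap: 0.0229
```

Run:
```python
from h import *
for n in ["scene","top"]:
    im,d=snap(n);P=pw(n,d)
    m=masks(im)["green"]&(P[...,2]>0.06)&(P[...,2]<.11)&(np.hypot(P[...,0]-.545,P[...,1]+.205)<.06)
    q=P[m]; print(n,len(q),((np.percentile(q,2,0)+np.percentile(q,98,0))/2).round(4) if len(q) else None, q[:,2].max() if len(q) else None)
    m=masks(im)["red"]&(np.hypot(P[...,0]-.513,P[...,1]-.075)<.06)&(P[...,2]>.015)
    q=P[m]; v=np.linalg.svd(q[:,:2]-q[:,:2].mean(0),full_matrices=False)[2][0]; print("bar dir",np.degrees(np.arctan2(v[1],v[0])))
    if n=="scene": crop(np.clip(im*1.6,0,255).astype(np.uint8),180,150,400,330,3,"pics/sc33.png")
hb=np.array([.544,-.205]); go(hb-.044*ex,0.0756,99.6); s=manip.state(); print(s["tool_pos"],s["qpos"].round(2))
```

```text
scene 30 [ 0.5445 -0.2063  0.0902] 0.09356362604756419
bar dir 99.85152509779604
top 57 [ 0.5441 -0.205   0.0895] 0.09747555834821031
bar dir -159.2941604186427
phi 99.6 turn(tool y) -0.0  then x -248.8 z 62.2  down y 91.4 | tip z now 0.1670 tilt 0.36
[0.5204974 0.043388  0.3404394] [ 0.54  0.45 -0.84  1.92  0.4   0.96  1.25]
```

View pics/sc33.png

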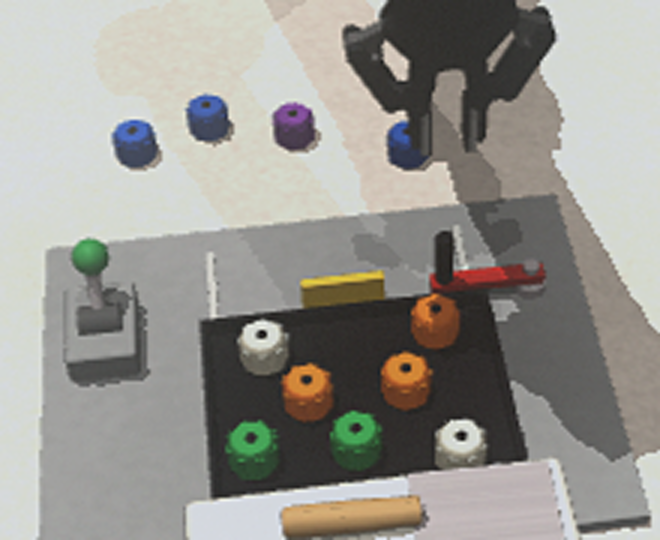

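Emit:
{"name": "play_rows", "arguments": {
  "moves": [
    [255,-41.5,0,10.4,0],
    [255,-41.5,0,10.4,0],
    [255,-41.5,0,10.4,0],
    [255,-41.5,0,10.4,0],
    [255,-41.5,0,10.4,0],
    [255,-41.5,0,10.4,0],
    [255,0,20,0,0],
    [255,0,20,0,0],
    [255,0,10,0,0],
    [255,0,0,0,0]
  ]
}}

```text
time: 61.75
tool_pos: [0.5004, -0.2106, 0.2899]
eef_rot: [-0.453, -0.54, 0.542, 0.458]
wrist_force: [-0.1, 0.6, -0.2]
finger_gap: 0.0001
```

Run:
```python
from h import *
im,d=snap("scene"); crop(np.clip(im*1.6,0,255).astype(np.uint8),140,120,320,300,3,"pics/sc34.png")
hb=np.array([.544,-.205]); go(hb-.044*ex,0.0756,99.6); s=manip.state(); print(s["tool_pos"],s["qpos"].round(2))
```

```text
phi 99.7 turn(tool y) 0.1  then x -1.4 z 0.5  down y 41.8 | tip z now 0.1174 tilt 0.33
[ 0.50084495 -0.21088561  0.2907583 ] [ 0.93  0.54 -0.74  1.9   0.46  0.88  1.7 ]
```

View pics/sc34.png

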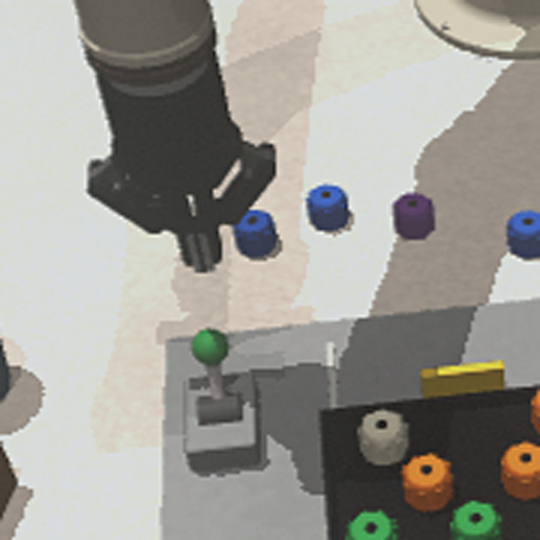

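Aligned behind the ball. Lower and push +x.

Emit:
{"name": "play_rows", "arguments": {
  "moves": [
    [255,-1.4,20,0,0],
    [255,0,15,0,0],
    [255,0,7,0,0],
    [255,0,0,0,0],
    [255,0,0,-8,0],
    [255,0,0,-8,0],
    [255,0,0,-5,0],
    [255,0,0,-5,0],
    [255,0,0,-5,0],
    [255,0,0,-5,0],
    [255,0,0,-5,0],
    [255,0,0,-5,0],
    [255,0,0,-5,0],
    [255,0,0,-4,0],
    [255,0,0,0,0]
  ]
}}

```text
time: 63.68
tool_pos: [0.5554, -0.2041, 0.2489]
eef_rot: [-0.455, -0.539, 0.541, 0.458]
wrist_force: [0.4, 0.3, 0.0]
finger_gap: 0.0
```

Run:
```python
from h import *
im,d=snap("scene"); crop(np.clip(im*1.6,0,255).astype(np.uint8),140,120,320,300,3,"pics/sc35.png")
s=manip.state(); print(s["tool_pos"],s["wrist_force"],(s["tool_pos"][:2]-np.array([.544,-.205]))@ex)
```

```text
[ 0.5552711  -0.20413309  0.24886724] [0.00630558 0.21757711 0.38307288] 0.01125783206027471
```

View pics/sc35.png

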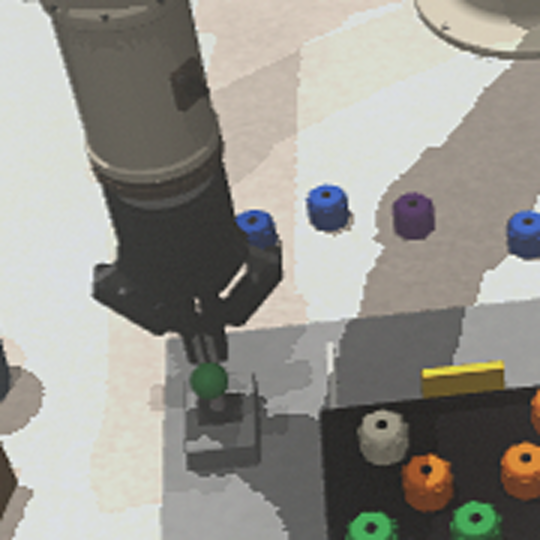

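Emit:
{"name": "play_rows", "arguments": {
  "moves": [
    [255,0,0,-4,0],
    [255,0,0,-4,0],
    [255,0,0,-3,0],
    [255,0,0,-2,0],
    [255,0,0,-1,0],
    [255,0,0,0,0]
  ]
}}

```text
time: 64.47
tool_pos: [0.5682, -0.202, 0.2485]
eef_rot: [-0.455, -0.539, 0.541, 0.458]
wrist_force: [-4.8, 0.4, -0.2]
finger_gap: -0.0002
```

Emit:
{"name": "play_rows", "arguments": {
  "moves": [
    [255,0,0,-1,0],
    [255,0,0,-1,0],
    [255,0,0,0,0],
    [255,0,0,0,0]
  ]
}}

```text
time: 64.97
tool_pos: [0.569, -0.202, 0.2484]
eef_rot: [-0.454, -0.538, 0.542, 0.459]
wrist_force: [-9.3, -0.6, 3.5]
finger_gap: -0.0
```

Run:
```python
from h import *
im,d=snap("scene"); crop(np.clip(im*1.6,0,255).astype(np.uint8),140,120,320,300,3,"pics/sc36.png")
s=manip.state(); print(s["tool_pos"],s["wrist_force"],(s["tool_pos"][:2]-np.array([.544,-.205]))@ex)
```

```text
[ 0.56901007 -0.20203338  0.24838873] [-8.17844256 -0.30189351  2.76643638] 0.025154571986719294
```

View pics/sc36.png

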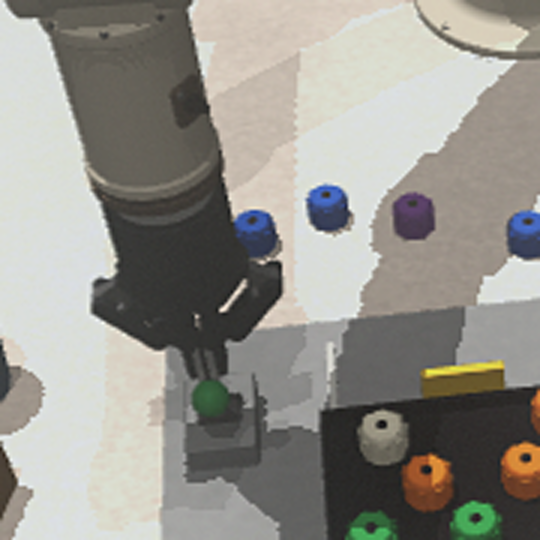

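End stop reached (force rising, ball travelled ~49 mm). Back off and check everything.

Emit:
{"name": "play_rows", "arguments": {
  "moves": [
    [255,0,0,4,0],
    [255,0,0,15,0],
    [255,0,0,20,0],
    [255,0,-40,10,0],
    [255,0,-50,0,0],
    [255,0,-40,20,0],
    [255,-20,0,40,0],
    [255,-20,0,40,0],
    [255,0,0,0,0],
    [255,0,0,0,0]
  ]
}}

```text
time: 66.28
tool_pos: [0.4311, -0.2658, 0.3798]
eef_rot: [-0.456, -0.539, 0.541, 0.458]
wrist_force: [0.9, 0.5, -0.3]
finger_gap: 0.0001
```

```bash
sed -i 's/^TC=.*;/TC=np.array([0.559,-0.025])+.0695*np.array([.986,.1668]);/' h.py
python3 - <<'E'
from h import *
im=knobs(); crop(np.clip(im*1.6,0,255).astype(np.uint8),180,150,400,360,3,"pics/sc37.png")
print("top"); im=knobs("top"); crop(np.clip(im*1.6,0,255).astype(np.uint8),240,150,420,350,3,"pics/tc37.png")
for n in ["scene","top"]:
    im,d=snap(n);P=pw(n,d)
    m=masks(im)["green"]&(P[...,2]>0.06)&(P[...,2]<.11)&(np.hypot(P[...,0]-.58,P[...,1]+.205)<.06)
    q=P[m]; print("ball",((np.percentile(q,2,0)+np.percentile(q,98,0))/2).round(4) if len(q) else None)
    m=masks(im)["red"]&(np.hypot(P[...,0]-.513,P[...,1]-.075)<.06)&(P[...,2]>.015)&(P[...,2]<.05)
    q=P[m]; v=np.linalg.svd(q[:,:2]-q[:,:2].mean(0),full_matrices=False)[2][0]; print("bar dir",np.degrees(np.arctan2(v[1],v[0]))%180)
    m=masks(im)["yellow"]&(P[...,2]>0.045)&(P[...,2]<.065)&(P[...,0]>.42)&(P[...,0]<.6)&(abs(P[...,1])<.15);q=P[m]
    print("tab tray", w2t((np.percentile(q,5,0)[:2]+np.percentile(q,95,0)[:2])/2))
print(manip.state()["time"],manip.state()["tool_pos"])
E
```

```text
orange [324. 255.] 155 w [0.5605 0.0368 0.0452] tray mm [-58.  61.] ext [27. 28.]
orange [315. 275.] 172 w [0.6136 0.0169 0.0453] tray mm [-9. 32.] ext [28. 27.]
orange [282. 278.] 176 w [ 0.6252 -0.0497  0.0449] tray mm [ -8. -35.] ext [28. 27.]
green [298. 293.] 132 w [ 0.6629 -0.0154  0.0449] tray mm [35. -8.] ext [25. 26.]
green [263. 296.] 133 w [ 0.6727 -0.0837  0.0452] tray mm [ 33. -77.] ext [24. 27.]
white [266. 262.] 110 w [ 0.585  -0.0842  0.0453] tray mm [-54. -63.] ext [25. 25.]
white [333. 295.] 131 w [0.6674 0.0548 0.0457] tray mm [51. 61.] ext [25. 24.]
top
orange [332. 226.] 119 w [ 0.6241 -0.0489  0.0489] tray mm [ -9. -34.] ext [27. 27.]
orange [307. 230.] 121 w [0.6132 0.0186 0.0486] tray mm [-9. 34.] ext [27. 27.]
orange [300. 250.] 120 w [0.5588 0.0385 0.0477] tray mm [-59.  63.] ext [27. 24.]
green [344. 209.] 115 w [ 0.6717 -0.082   0.0483] tray mm [ 32. -75.] ext [28. 26.]
green [319. 212.] 120 w [ 0.6627 -0.0137  0.0479] tray mm [35. -6.] ext [27. 27.]
white [293. 210.] 109 w [0.6678 0.0567 0.0494] tray mm [51. 62.] ext [27. 27.]
white [345. 240.] 105 w [ 0.5846 -0.0826  0.0494] tray mm [-54. -61.] ext [24. 24.]
ball [ 0.5923 -0.1977  0.0891]
bar dir 96.78309127014985
tab tray [-0.09024105 -0.00130912]
ball [ 0.5901 -0.1962  0.089 ]
bar dir 99.03180724445295
tab tray [-0.08881859 -0.00032318]
66.475 [ 0.4319194  -0.26499786  0.37954009]
```

View pics/sc37.png

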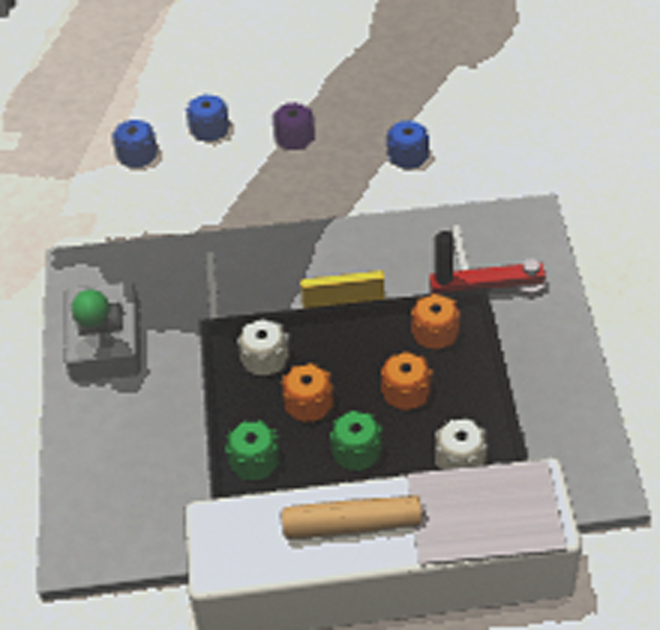

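View pics/tc37.png

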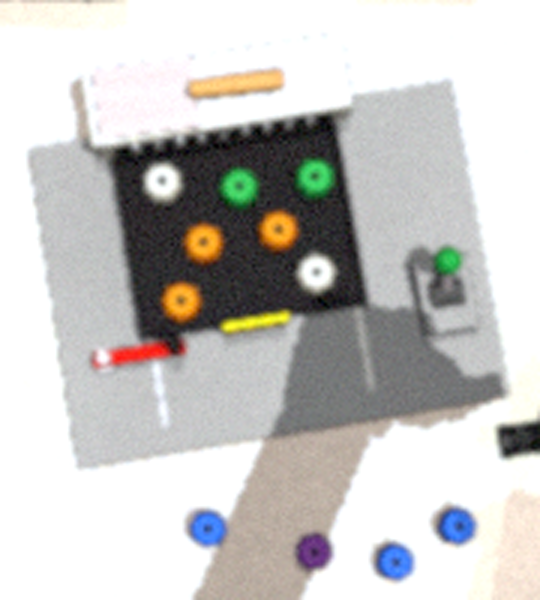

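Run:
```python
from h import *
c=np.array([.5078,.1075])
for n in ["scene","top"]:
    im,d=snap(n);P=pw(n,d)
    m=(P[...,2]>0.062)&(P[...,2]<.085)&(np.hypot(P[...,0]-.518,P[...,1]-.044)<.025)&(im.max(2)<80)
    q=P[m]; t=(q.min(0)+q.max(0))/2; v=t[:2]-c; print(n,len(q),t.round(4),np.hypot(*v),"theta deg",np.degrees(np.arctan2(v[1],v[0]))%360-189.6)
manip.sign_off()
```

```text
scene 48 [0.5193 0.0426 0.0708] 0.0659439476410244 theta deg 90.43988159679853
top 23 [0.5195 0.044  0.0732] 0.06451511881538928 theta deg 90.81615202277285
the job is handed in; nothing more can be done
```

The job is handed in at about 66 s of the 208 s allowed. Seven knobs were there: three orange, two green and two white. `sign_off` reports no verdict, so what follows is my own last checks.

- **Knobs:** All seven lie on the tray floor in one layer. By measurement the closest two centres are about 53 mm apart, against the 45 mm needed, and every quarter of the tray has at least one.
- **Tray:** It is home against the end stop. It travelled about 69.5 mm, and the push force climbed to about 15 N once it stopped.
- **Catch:** It is locked across the front, at about 90° going by the pin in both cameras. The bar's direction alone read about 1–3° less, which I put down to noise in the image mask.
- **Switch:** It is on and against its stop. The ball moved about 47–49 mm, which fits the full 1.0 rad.
- **Bystanders:** I did not touch the blue and purple look-alikes or the glue, spool, carton, cup and scraper. I did not measure them at the end; the look-alikes and the scraper look unmoved in the final pictures.

A few things did not go cleanly:

- **Displaced knob:** One green knob ended up about 30 mm from where I set it down and touched an orange one, so I picked it up again and placed it properly.
- **Tray creep:** The tray slid forward about 8 mm while I was placing knobs, and I corrected for that.
- **Wrist joint:** One turn took the last joint right up to its limit of -2.57 rad. I turned back at once, and no fault was reported.

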